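# Restock the tea drawer and clamp its stop

### The job

Put all the tea tins from the chopping board away in the open drawer of the tea chest: pull the half-open drawer out, loosen the black clamp knob on the drawer's sliding stop, slide the stop back to make room, and stand the tins upright on the drawer floor in one straight row between the red front and the stop, broad faces towards the front. Then bring the stop up so that the whole row is held snugly, without gaps, against the drawer front and, with the drawer still open, tighten the knob firmly (clockwise). Last, slide the drawer fully shut and leave the mug, the bottle and the pepper mill where they are.

Things in the scene. Friction and masses are not known exactly. Their poses are not given: they have to be found in the camera images.
- tin_green: Green tea tin, a rigid upright box 46 mm (its x) by 60 mm (its y) by 62 mm tall (z), 0.16 kg, green with a paper label on both broad (60 mm) faces; both ends of x are alike. Origin: centre of its underside. At the start it stands on the chopping board turned up to 0.4 rad from square; a given start has 2, 3 or 4 of the four tins, an absent one reads None.
- tin_yellow: Yellow tea tin, a rigid upright box 46 mm (its x) by 60 mm (its y) by 62 mm tall (z), 0.16 kg, yellow with a paper label on both broad (60 mm) faces; both ends of x are alike. Origin: centre of its underside. At the start it stands on the chopping board turned up to 0.4 rad from square; a given start has 2, 3 or 4 of the four tins, an absent one reads None.
- tin_blue: Blue tea tin, a rigid upright box 46 mm (its x) by 60 mm (its y) by 62 mm tall (z), 0.16 kg, blue with a paper label on both broad (60 mm) faces; both ends of x are alike. Origin: centre of its underside. At the start it stands on the chopping board turned up to 0.4 rad from square; a given start has 2, 3 or 4 of the four tins, an absent one reads None.
- tin_white: White tea tin, a rigid upright box 46 mm (its x) by 60 mm (its y) by 62 mm tall (z), 0.16 kg, white with a paper label on both broad (60 mm) faces; both ends of x are alike. Origin: centre of its underside. At the start it stands on the chopping board turned up to 0.4 rad from square; a given start has 2, 3 or 4 of the four tins, an absent one reads None.
- board: Oak chopping board, fixed, 280 mm (x) by 340 mm (y) by 20 mm thick; origin: centre of its underside on the worktop. The tins stand on its top, 20 mm above the worktop.
- chest_mouth (a point): Fixed point on the tea chest, an oak drawer unit standing on the worktop, 370 mm deep (x), 190 mm wide (y), 105 mm high: middle of the top front edge of its body, over the drawer opening, 105 mm above the worktop. x points into the chest; the drawer slides out along -x.
- tea_drawer (a joint): Opening of the drawer in m along -x of chest_mouth: 0 shut, 0.32 fully open; starts part open, 0.14 to 0.22. It stays where left; moving it takes 2 to 4 N. Red front panel 190 mm wide, 15 mm thick, top edge 95 mm above the worktop, with a black round pull (30 mm across, standing out 26 mm) with its centre at 52 mm height.
- row_front (a point): Point on the drawer's inside: foot of the inner face of the red front panel, middle of the width, at floor height (18 mm above the worktop). Moves with the drawer. x points to the rear of the drawer, z up. Inside, the drawer is 150 mm wide and 345 mm long; its side walls stand 35 mm above the floor. The row starts here: the first tin touching the front has its origin at x = 23 mm.
- drawer_push (a point): Point on the outer face of the red front panel, middle of the width, 85 mm above the worktop (10 mm below the panel's top edge and above the black pull; the panel can be pinched here from above). Moves with the drawer; x points to the rear. Pushing here along +x shuts the drawer.
- tea_stop (a joint): Position of the sliding stop along the drawer in m: its face stands 0.040 + this value behind the inner face of the drawer front; range 0 to 0.175, grows to the rear; starts 0.008 to 0.035. Free it slides with about 1 N; clamped (knob above 1.0) it holds against 10 N or more.
- stop_face (a point): Point on the sliding stop: foot of its front face (a dark wooden board 110 mm wide, 8 mm thick, top 46 mm above the drawer floor), middle of the width, at drawer floor height. x points to the rear. Behind the board a foot reaches 70 mm to the rear; the clamp knob stands 44 mm behind the face.
- clamp_knob (a joint): Angle of the stop's black clamp knob in rad, 0 to 1.4, growing clockwise seen from above (tightening). Below 0.6 the stop slides freely; the clamp bites from 0.6 and is firm above 1.0; it stays where it is left. Starts 1.15 to 1.3 (clamped). Turning it takes under 0.2 N m. The whole range fits in one grasp.
- knob_grip (a point): Point on the knob's axis at the height to grip, 74 mm above the worktop. The knob's grip is an upright bar 46 mm long along this point's x axis, 14 mm thick along its y axis, from 56 to 86 mm above the worktop, over a round skirt of 42 mm diameter. The point turns with the knob; at joint value 0.65 the bar lies along the drawer.
- mug: Blue mug, 80 mm across, 88 mm tall, a bystander; origin: centre of its underside.
- oil: Amber oil bottle, 64 mm across, 210 mm tall, a bystander; origin: centre of its underside.
- mill: Dark wooden pepper mill, 54 mm across, 152 mm tall, a bystander; origin: centre of its underside.
There are look-alikes about, which are no part of the job. What is meant by the tin_white is not purple, and is the smaller of those in its own colour.

How it is judged:
On the way, in this order (a step that is already met when the one before it is completed fails the run):
1. the clamp knob is loosened (below 0.6 rad) (value of joint clamp_knob below 0.6 rad), for 0.1 s.
2. with the drawer still open (more than 0.1 m), all tins stand in a snug row against the drawer front, the stop is up against the last one and the knob is tight (above 1.0 rad) (angle between each of tin_green, tin_yellow, tin_blue, tin_white's own z axis and vertical below 0.12 rad and z of tin_green in the frame of row_front between -0.005 and 0.007 m and angle between the x axis of each of tin_green, tin_yellow, tin_blue, tin_white and the x axis of row_front, either way round below 0.17 rad and x of each of tin_green, tin_yellow, tin_blue, tin_white in the frame of row_front above 0.015 m and x of each of tin_green, tin_yellow, tin_blue, tin_white in the frame of stop_face below -0.015 m and (horizontal distance between tin_green and tin_yellow below 0.054 m or horizontal distance between tin_green and tin_blue below 0.054 m or horizontal distance between tin_green and tin_white below 0.054 m) and z of tin_yellow in the frame of row_front between -0.005 and 0.007 m and (horizontal distance between tin_yellow and tin_green below 0.054 m or horizontal distance between tin_yellow and tin_blue below 0.054 m or horizontal distance between tin_yellow and tin_white below 0.054 m) and z of tin_blue in the frame of row_front between -0.005 and 0.007 m and (horizontal distance between tin_blue and tin_green below 0.054 m or horizontal distance between tin_blue and tin_yellow below 0.054 m or horizontal distance between tin_blue and tin_white below 0.054 m) and z of tin_white in the frame of row_front between -0.005 and 0.007 m and (horizontal distance between tin_white and tin_green below 0.054 m or horizontal distance between tin_white and tin_yellow below 0.054 m or horizontal distance between tin_white and tin_blue below 0.054 m) and horizontal distance between each of tin_yellow, tin_blue, tin_white and tin_green below 0.152 m and horizontal distance between each of tin_blue, tin_white and tin_yellow below 0.152 m and horizontal distance between tin_white and tin_blue below 0.152 m and x of any of tin_green, tin_yellow, tin_blue, tin_white in the frame of row_front below 0.03 m and x of any of tin_green, tin_yellow, tin_blue, tin_white in the frame of stop_face above -0.03 m and value of joint clamp_knob above 1 rad and value of joint tea_drawer above 0.1 m), for 0.2 s.
At the end, for the whole second after the job is handed in: All tins present stand upright and square on the drawer floor in one row without gaps: first within 7 mm of the drawer front, last within 7 mm of the stop, neighbours' centres within 54 mm, no two over 152 mm apart; knob above 1.0 rad, drawer within 5 mm of shut, tins at rest, bystanders left alone (angle between each of tin_green, tin_yellow, tin_blue, tin_white's own z axis and vertical below 0.12 rad and z of tin_green in the frame of row_front between -0.005 and 0.007 m and angle between the x axis of each of tin_green, tin_yellow, tin_blue, tin_white and the x axis of row_front, either way round below 0.17 rad and x of each of tin_green, tin_yellow, tin_blue, tin_white in the frame of row_front above 0.015 m and x of each of tin_green, tin_yellow, tin_blue, tin_white in the frame of stop_face below -0.015 m and (horizontal distance between tin_green and tin_yellow below 0.054 m or horizontal distance between tin_green and tin_blue below 0.054 m or horizontal distance between tin_green and tin_white below 0.054 m) and z of tin_yellow in the frame of row_front between -0.005 and 0.007 m and (horizontal distance between tin_yellow and tin_green below 0.054 m or horizontal distance between tin_yellow and tin_blue below 0.054 m or horizontal distance between tin_yellow and tin_white below 0.054 m) and z of tin_blue in the frame of row_front between -0.005 and 0.007 m and (horizontal distance between tin_blue and tin_green below 0.054 m or horizontal distance between tin_blue and tin_yellow below 0.054 m or horizontal distance between tin_blue and tin_white below 0.054 m) and z of tin_white in the frame of row_front between -0.005 and 0.007 m and (horizontal distance between tin_white and tin_green below 0.054 m or horizontal distance between tin_white and tin_yellow below 0.054 m or horizontal distance between tin_white and tin_blue below 0.054 m) and horizontal distance between each of tin_yellow, tin_blue, tin_white and tin_green below 0.152 m and horizontal distance between each of tin_blue, tin_white and tin_yellow below 0.152 m and horizontal distance between tin_white and tin_blue below 0.152 m and x of any of tin_green, tin_yellow, tin_blue, tin_white in the frame of row_front below 0.03 m and x of any of tin_green, tin_yellow, tin_blue, tin_white in the frame of stop_face above -0.03 m and value of joint clamp_knob above 1 rad and value of joint tea_drawer below 0.005 m and linear speed of each of tin_green, tin_yellow, tin_blue, tin_white below 0.03 m/s); the robot touches nothing.
It fails at once if the mug, the oil bottle or the pepper mill is moved more than 30 mm or tipped (distance of any of mug, oil, mill from where it was at the start of the episode above 0.03 m or angle between any of mug, oil, mill's own z axis and vertical above 0.3 rad).
Of tin_green, tin_yellow, tin_blue, tin_white only 2 to 4 are there at a start; the rules pass over those that are not, and their reading is None.
At some moment in a run one of tin_green, tin_yellow, tin_blue, tin_white may be knocked a few centimetres aside while the robot is not near it.
It also fails if it takes over 210 s, if anything falls off the work surface, if the arm or the gripper's body presses on something with over 40 N, if the wrist force passes 120 N, or if a joint passes its speed limit or range.

### The arm

A 6-joint arm with a two-finger parallel gripper is mounted at the origin on the work surface. World frame = base frame: x ahead of the robot, y to its left, z up, the work surface at z = 0. Lengths are in m, angles in rad, forces in N, time in s.
With the tool pointing down it reaches from about 0.375 to 0.975 m from the base axis. Payload 3.8 kg.
Tool frame: the origin (TCP) lies at the very end of the fingers, on their centre line; the grasp point (between the pads) lies 19 mm behind it; z points along the fingers, y is the line along which they close (so a half turn about z gives the same grasp; the last joint's range is limited). The gripper opens to 85 mm and grips with 20 to 120 N. Pads are 22 mm wide; open, the fingers measure 114 mm over their backs; the gripper's body (76 mm by 85 mm) begins 54 mm behind the grasp point. The pads swing forward as they close: fully open they stand 13 mm farther back than shut.
Start: joints at [-1.255, 0.264, 1.604, -0, 1.274, -0.037], TCP at [0.233, -0.633, 0.201] pointing down, gripper open.
Joint ranges: [-2.63, 2.63], [-0.94, 2.18], [0.31, 2.57], [-1.31, 4.45], [0, 2.66], [-2.55, 2.55]. Speed limits (rad/s): [2.57, 2.57, 3.14, 3.14, 3.14, 3.14].

### API

Orientations are given as a rotation vector (axis times angle).
In Python, from workcell import bot, vision gives the robot as it stands. The module is installed in compiled form; this text tells all that it offers.
- The arm moves only by the tool play_rows, never from a script. Its argument "moves" is a list that holds one entry, the list of rows, each a list of 7 numbers: the turn, a rotation vector about the tool's x, y, z as a fraction of full scale, then the shift along the tool's x, y, z as a fraction of full scale, then the finger opening in mm, from 0 to 85.4. In form: [[[ax, ay, az, x, y, z, jaw], ...]]. A call has 1 to 5 rows; each row shifts and turns the commanded pose from where the row before left it, along the tool's axes as they then stand; what a row does not reach is not made up. Full scale, the value 1, is 0.1 m for a shift and 0.5 rad for a turn. A row lasts 1/12 s, in which the tool goes at most 41.7 mm and 7.16 degrees, less where a joint would pass 70% of its speed; a pose out of reach is approached as far as the arm can. A call with a number of a shift or a turn outside -1 to 1 is refused whole. A call with a gripper value outside its range is refused whole. The fingers move at their own pace and stop on an object; "newtons" is the grip in N (left out, the last holds). Time passes only in rows, so rows that do not move let the fingers close. It gives the time, the measured TCP pose, the force, the opening and the grip force at its end, in the units of the state.
- bot.read_state(): the state, without advancing time (a new reading comes with each control period).
- vision.read_camera(name): name is "scene" or "top" or "wrist"; returns a dict with "image" (384x512x3 uint8, red, green, blue), "depth" (384x512 float32, m along the optical axis (not along the pixel's ray), 0 where there is no reading), "K" (3x3 intrinsics, pixels), "R" (3x3) and "t" (3): a world point X has camera coordinates R X + t. Camera axes: x right, y down, z forward; pixel columns grow to the right and rows downward; lengths in m; the calibration is good to about 2 mm. A picture is of the moment at which its call begins.
- bot.finish_job(): hands the job in; it is judged then, once.
The state is a dict: "time": time; "q": joint angles; "joint_vel": joint speeds; "joint_torque": joint torques, N m; "tool_pos": TCP position; "tcp_rot": TCP orientation; "wrist_force": force on the tool from outside, world axes, zero at the start; "torque": the same for the moment, N m; "width": opening from 0.0 (shut) to 1.0 (fully open); "grip_force": force on a finger pad.
Only numpy, scipy, OpenCV 4.12 (cv2) and the standard library are available. Lean on these libraries where they do the work, as an engineer would, in place of code of your own. Each camera call takes 0.05 s, during which the arm holds its last target. There are 200 camera calls.

## Working session

There is one attempt and no reset: what is moved stays moved. The work goes in short steps, Python scripts to look and compute and a tool call to move; the robot and the scene stay as the last step left them, time stands still between calls to the robot, and variables do not carry over. Pictures are saved under pics/ and viewed, at most 14 in all, crops included, and the job is handed in when it is done.

Besides the shell and the picture viewer there is one more tool, called by a JSON object that holds its "name" and its "arguments", one argument or row to a line. play_rows: Moves the arm, as the interface text tells. Its arguments: {"type":"object","properties":{"moves":{"type":"array","items":{"type":"array","items":{"type":"array","items":{"type":"number"}}}},"newtons":{"type":"number"}},"required":["moves"]}

```bash
mkdir -p pics
cat > h.py <<'E'
import numpy as np, cv2
from workcell import bot, vision
def snap(n,f):
    c=vision.read_camera(n); cv2.imwrite('pics/'+f+'.png',c['image'][:,:,::-1]); np.savez('pics/'+f+'.npz',**c); return c
def load(f): return np.load('pics/'+f+'.npz')
def plane(c,u,v,z):
    K,R,t=c['K'],c['R'],c['t']; C=-R.T@t
    d=R.T@np.linalg.inv(K)@np.array([u,v,1.]); return C+d*(z-C[2])/d[2]
def dep(c,u,v):
    K,R,t=c['K'],c['R'],c['t']; z=c['depth'][int(v),int(u)]
    return R.T@(np.linalg.inv(K)@np.array([u,v,1.])*z-t)
def cloud(c):
    K,R,t=c['K'],c['R'],c['t']; h,w=c['depth'].shape
    u,v=np.meshgrid(np.arange(w),np.arange(h))
    P=np.stack([u,v,np.ones_like(u)],-1)@np.linalg.inv(K).T*c['depth'][...,None]
    return (P-t)@R
E
python3 - <<'E'
from h import *
print(bot.read_state())
a=snap('scene','s0');b=snap('top','t0')
for c in(a,b): print(-c['R'].T@c['t'],c['K'][0,0])
cv2.imwrite('pics/st0.png',np.vstack([a['image'],b['image']])[:,:,::-1])
E
```

```text
{'time': 0.0, 'q': array([-1.25488481e+00,  2.64758865e-01,  1.60536363e+00, -4.33682739e-05,
        1.27370838e+00, -3.68887444e-02]), 'joint_vel': array([-0.00057353, -0.00098258,  0.00276874, -0.00103342, -0.00092603,
       -0.0006628 ]), 'joint_torque': array([-2.73075551e-03, -5.15118277e+01, -3.67310464e+01, -2.45432684e-04,
        1.28456918e-02,  2.17165656e-06]), 'tool_pos': array([ 0.23297382, -0.632672  ,  0.19996386]), 'tcp_rot': array([-3.09066083e+00, -5.50939504e-01,  5.52997607e-04]), 'wrist_force': array([0.06026022, 0.12596453, 0.19835677]), 'torque': array([ 0.02875498, -0.0251865 ,  0.00567021]), 'grip_force': 0.0, 'width': 0.9996951653700475}
[1.52104703 0.14114256 0.86875791] 348.2497132623115
[ 0.16126023 -0.06603705  1.75892417] 473.5171869767028
```

View pics/s0.png

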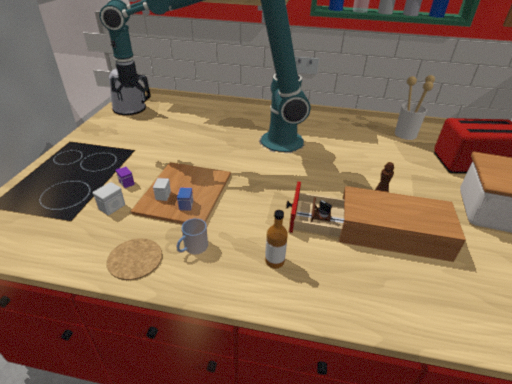

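View pics/t0.png

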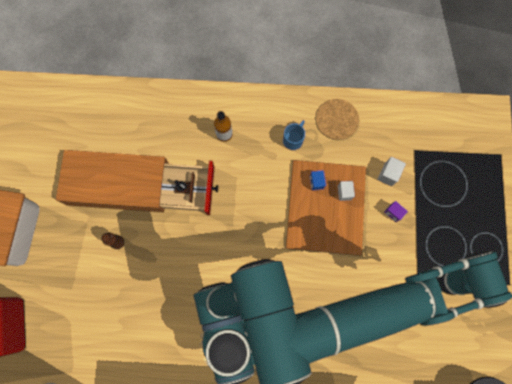

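The scene holds two tins on the board: blue at about (318,180) and white at (346,190) in the top view. The large white box at (391,170) and the purple one at (396,211) are decoys. The drawer opens to image right, which is -y, with its red front at (211,188). Next I'll measure these.

```bash
cat >> h.py <<'E'
def topbox(P,m):
    p=P[m][:,:2]; r=cv2.minAreaRect((p*1000).astype(np.float32)); return r
def masks(c):
    hsv=cv2.cvtColor(c['image'],cv2.COLOR_RGB2HSV).astype(int); return hsv[...,0],hsv[...,1],hsv[...,2]
E
python3 - <<'E'
from h import *
c=load('t0');P=cloud(c);H,S,V=masks(c)
Z=P[...,2]
def roi(u0,u1,v0,v1):
    m=np.zeros(Z.shape,bool);m[v0:v1,u0:u1]=1;return m
for n,r in dict(blue=(306,332,168,195),white=(334,360,178,205)).items():
    m=roi(*r)&(Z>.06); print(n,topbox(P,m),np.median(Z[m]),m.sum())
    m2=roi(*r); print(n,'max',Z[m2].max())
m=roi(200,222,155,220)&(Z>.07)&(Z<.11); print('front',topbox(P,m),np.median(Z[m]))
m=roi(50,170,145,215)&(Z>.09)&(Z<.12); print('chest',topbox(P,m),np.median(Z[m]))
m=roi(285,370,155,260)&(Z>.012)&(Z<.03); print('board',topbox(P,m))
m=roi(165,208,165,212)&(Z>.075)&(Z<.1)&(V<80); print('knob',topbox(P,m),m.sum())
for n,r in dict(mug=(280,310,118,150),oil=(212,236,108,145),mill=(98,128,228,255)).items():
    m=roi(*r)&(Z>.04); print(n,topbox(P,m),Z[m].max())
im=cv2.resize(c['image'][145:225,140:370],None,fx=3.4,fy=3.4,interpolation=2); cv2.imwrite('pics/t0c.png',im[:,:,::-1])
E
```

```text
blue ((593.3263549804688, -280.0694580078125), (62.93855285644531, 46.88608932495117), 10.734782218933105) 0.08072476639832626 222
blue max 0.0919778204852834
white ((365.458984375, -250.64559936523438), (70.5032958984375, 546.0211791992188), 55.241859436035156) 0.08016869066089723 229
white max 1.7589241741216899
front ((542.7988891601562, 106.36529541015625), (39.108253479003906, 188.4880828857422), 89.25308227539062) 0.0932152679880949
chest ((551.9683227539062, 470.6494140625), (373.4122314453125, 192.98931884765625), 88.98932647705078) 0.1042061665204645
board ((517.4613647460938, -318.10064697265625), (302.56689453125, 365.89166259765625), 87.77629089355469)
knob ((544.5001220703125, 222.716796875), (43.138450622558594, 12.687642097473145), 54.018775939941406) 31
mug ((493.1903381347656, -150.5536651611328), (79.11198425292969, 680.4588012695312), 82.34638214111328) 1.7589241741216899
oil ((476.6441650390625, 17.366004943847656), (651.7577514648438, 62.9242057800293), 12.171113014221191) 1.7589241741216899
mill ((260.5810852050781, 196.7637939453125), (559.9322509765625, 46.81396484375), 74.07600402832031) 1.7589241741216899
```

View pics/t0c.png

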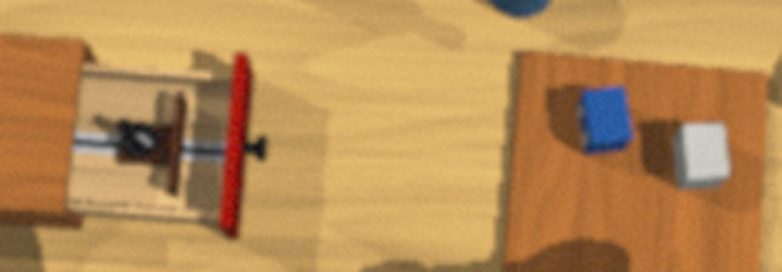

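Run:
```python
from h import *
c=load('t0');P=cloud(c);H,S,V=masks(c)
Z=P[...,2].copy(); Z[c['depth']==0]=-1; Z[Z>.4]=-1
def roi(u0,u1,v0,v1):
    m=np.zeros(Z.shape,bool);m[v0:v1,u0:u1]=1;return m
def pr(n,m):
    r=topbox(P,m); b=cv2.boxPoints(r); print(n,np.round(r[0]),np.round(r[1]),round(r[2],1),'corners',b.round().tolist(),m.sum())
pr('white',roi(334,360,178,205)&(Z>.07)&(Z<.09)); pr('blue',roi(306,332,168,195)&(Z>.07)&(Z<.09))
pr('front',roi(200,222,155,220)&(Z>.087)&(Z<.11))
pr('chest',roi(50,172,145,215)&(Z>.095)&(Z<.112))
m=roi(165,208,165,212)&(Z>.075)&(Z<.1); pr('knob',m)
m=roi(165,208,165,212)&(Z>.055)&(Z<.072); pr('stopboard',m)
for n,r in dict(mug=(280,310,118,150),oil=(205,240,100,145),mill=(98,128,228,255),bigw=(375,410,150,190),purp=(380,412,198,225)).items():
    m=roi(*r)&(Z>.03); pr(n,m); print(Z[m].max())
# front edges by ray casting on red
hue=((H<8)|(H>172))&(S>150)&(V>90); m=roi(200,222,155,220)&hue
v,u=np.nonzero(m); print(cv2.minAreaRect(np.array([plane(c,a,b,.095)[:2]*1000 for a,b in zip(u,v)],np.float32)))
```

```text
white [ 560. -386.] [61. 47.] 6.3 corners [[527.0, -366.0], [532.0, -412.0], [593.0, -406.0], [588.0, -359.0]] 208
blue [ 593. -280.] [63. 46.] 9.6 corners [[558.0, -263.0], [566.0, -309.0], [628.0, -298.0], [621.0, -252.0]] 202
front [543. 118.] [ 16. 188.] 89.1 corners [[449.0, 112.0], [637.0, 108.0], [637.0, 124.0], [450.0, 127.0]] 209
chest [552. 471.] [373. 193.] 89.0 corners [[452.0, 286.0], [645.0, 282.0], [651.0, 656.0], [459.0, 659.0]] 5093
knob [510. 166.] [140. 126.] 15.8 corners [[426.0, 208.0], [460.0, 87.0], [595.0, 125.0], [561.0, 246.0]] 135
stopboard [545. 214.] [150. 162.] 89.0 corners [[463.0, 141.0], [625.0, 138.0], [627.0, 287.0], [465.0, 290.0]] 124
mug [ 774. -186.] [ 78. 106.] 89.6 corners [[721.0, -225.0], [827.0, -226.0], [827.0, -147.0], [721.0, -147.0]] 278
0.09661358973682684
oil [767.  80.] [57. 63.] 10.7 corners [[733.0, 106.0], [744.0, 44.0], [801.0, 54.0], [789.0, 116.0]] 407
0.22064206243521517
mill [332. 444.] [48. 42.] 6.2 corners [[306.0, 462.0], [310.0, 421.0], [358.0, 426.0], [354.0, 468.0]] 243
0.1576907410121172
bigw [ 644. -556.] [63. 85.] 67.2 corners [[593.0, -568.0], [671.0, -601.0], [696.0, -544.0], [617.0, -511.0]] 459
0.09694825855805846
purp [ 494. -573.] [60. 49.] 49.6 corners [[456.0, -580.0], [493.0, -612.0], [532.0, -566.0], [495.0, -534.0]] 255
0.07164360983670802
((539.8569946289062, 114.11227416992188), (19.638526916503906, 193.0029754638672), 88.84708404541016)
```

```bash
cat >> h.py <<'E'
from scipy.spatial.transform import Rotation as Ro
def nav(x,y,z,psi=None):
    "turn (scale units, about tool z) and then shift in tool axes after the turn"
    s=bot.read_state(); R=Ro.from_rotvec(s['tcp_rot']).as_matrix()
    cur=np.degrees(np.arctan2(R[1,0],R[0,0])); psi=cur if psi is None else psi
    d=(cur-psi+180)%360-180
    R2=R@Ro.from_rotvec([0,0,np.radians(d)]).as_matrix()
    print('psi',cur.round(2),'az',(np.radians(d)/.5).round(3),'shift',((R2.T@(np.array([x,y,z])-s['tool_pos']))/.1).round(3),'tilt',R[:,2].round(3),'w',s['width'].round(3))
E
python3 -c "
from h import *
nav(.544,.1175,.16,-1)"
```

```text
Traceback (most recent call last):
  File "h.py", line 28, in nav
    print('psi',cur.round(2),'az',(np.radians(d)/.5).round(3),'shift',((R2.T@(np.array([x,y,z])-s['tool_pos']))/.1).round(3),'tilt',R[:,2].round(3),'w',s['width'].round(3))
                                                                                                                                                        ^^^^^^^^^^^^^^^^
AttributeError: 'float' object has no attribute 'round'
```

```bash
sed -i "s/s\['width'\].round(3)/round(s['width'],3),'F',s['wrist_force'].round(1)/" h.py
python3 -c "
from h import *
nav(.544,.1175,.16,-1)"
```

```text
psi 20.22 az 0.741 shift [ 2.979 -7.555  0.413] tilt [-0.001  0.002 -1.   ] w 1.002 F [-0.2 -0.8 -0.8]
```

{"name": "play_rows", "arguments": {
  "moves": [
    [[0,0,0.247,0,0,0,50],[0,0,0.247,0,0,0,50],[0,0,0.247,0,0,0,50],[0,0,0,0.12,-0.3,0,50],[0,0,0,0.12,-0.3,0,50]]
  ]
}}

```text
time: 0.52
tool_pos: [0.2576, -0.5738, 0.2001]
tcp_rot: [-3.14, 0.032, 0.001]
wrist_force: [0.5, 0.0, -0.1]
width: 0.584
grip_force: 0.0
```

{"name": "play_rows", "arguments": {
  "moves": [
    [[0,0,0,0.12,-0.3,0,50],[0,0,0,0.12,-0.3,0,50],[0,0,0,0.12,-0.3,0,50],[0,0,0,0.12,-0.3,0,50],[0,0,0,0.12,-0.3,0,50]]
  ]
}}

```text
time: 0.93
tool_pos: [0.321, -0.4231, 0.2007]
tcp_rot: [-3.141, 0.028, 0.001]
wrist_force: [0.7, 0.0, 0.0]
width: 0.585
grip_force: 0.0
```

{"name": "play_rows", "arguments": {
  "moves": [
    [[0,0,0,0.12,-0.3,0,50],[0,0,0,0.12,-0.3,0,50],[0,0,0,0.12,-0.3,0,50],[0,0,0,0.12,-0.3,0,50],[0,0,0,0.12,-0.3,0,50]]
  ]
}}

```text
time: 1.35
tool_pos: [0.3836, -0.2743, 0.2009]
tcp_rot: [-3.141, 0.028, 0.001]
wrist_force: [-0.3, -0.7, 0.2]
width: 0.586
grip_force: 0.0
```

{"name": "play_rows", "arguments": {
  "moves": [
    [[0,0,0,0.12,-0.3,0,50],[0,0,0,0.12,-0.3,0,50],[0,0,0,0.12,-0.3,0,50],[0,0,0,0.12,-0.3,0,50],[0,0,0,0.12,-0.3,0,50]]
  ]
}}

```text
time: 1.77
tool_pos: [0.4462, -0.1255, 0.201]
tcp_rot: [-3.141, 0.028, 0.0]
wrist_force: [0.6, -1.5, 0.4]
width: 0.58
grip_force: 0.0
```

{"name": "play_rows", "arguments": {
  "moves": [
    [[0,0,0,0.12,-0.3,0,50],[0,0,0,0.12,-0.3,0,50],[0,0,0,0.12,-0.3,0,50],[0,0,0,0,0,0,50],[0,0,0,0,0,0,50]]
  ]
}}

```text
time: 2.18
tool_pos: [0.4837, -0.0364, 0.2008]
tcp_rot: [3.141, -0.022, -0.002]
wrist_force: [0.6, 0.3, -1.6]
width: 0.582
grip_force: 0.0
```

```bash
python3 -c "
from h import *
nav(.544,.1175,.16,-1); nav(.544,.1175,.074,-1)
c=snap('wrist','w1')"
```

```text
psi -0.8 az 0.007 shift [ 0.576 -1.549  0.407] tilt [-0.001 -0.    -1.   ] w 0.582 F [ 0.6  0.3 -1.6]
psi -0.8 az 0.007 shift [ 0.577 -1.549  1.267] tilt [-0.001 -0.    -1.   ] w 0.582 F [ 0.6  0.3 -1.6]
```

View pics/w1.png

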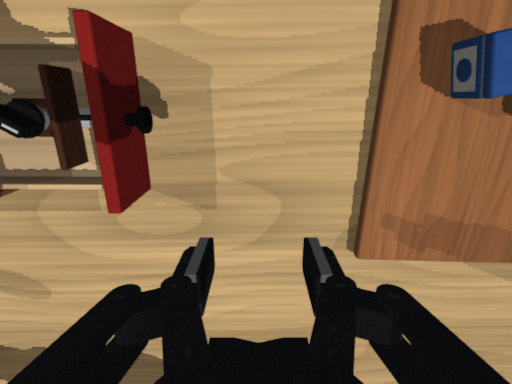

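The wrist view shows the red front at about (110,110) with the pull at (145,120), and the open fingers at the bottom. I'll measure the top edge of the panel here.

Run:
```python
from h import *
c=load('w1');P=cloud(c);Z=P[...,2];Z[c['depth']==0]=-1
m=(Z>.088)&(Z<.1); m[215:]=0; m[:,200:]=0
r=topbox(P,m);print(m.sum(),r,cv2.boxPoints(r).round().tolist())
```

```text
3708 ((544.6883544921875, 115.3656234741211), (16.30181312561035, 189.74281311035156), 88.9909439086914) [[450.0, 109.0], [639.0, 106.0], [640.0, 122.0], [450.0, 125.0]]
```

{"name": "play_rows", "arguments": {
  "moves": [
    [[0,0,0,0.12,-0.306,0,50],[0,0,0,0.12,-0.306,0,50],[0,0,0,0.12,-0.306,0,50],[0,0,0,0.12,-0.306,0,50],[0,0,0,0.1,-0.306,0,50]]
  ]
}}

```text
time: 2.65
tool_pos: [0.545, 0.1136, 0.2011]
tcp_rot: [3.141, -0.032, -0.0]
wrist_force: [0.7, -0.3, -0.2]
width: 0.583
grip_force: 0.0
```

{"name": "play_rows", "arguments": {
  "moves": [
    [[0,0,0,0,0,0.32,50],[0,0,0,0,0,0.32,50],[0,0,0,0,0,0.32,50],[0,0,0,0,0,0.3,50],[0,0,0,0,0,0,50]]
  ]
}}

```text
time: 3.07
tool_pos: [0.5383, 0.1115, 0.0682]
tcp_rot: [3.139, -0.031, -0.02]
wrist_force: [-1.1, 0.0, -0.8]
width: 0.584
grip_force: 0.0
```

{"name": "play_rows", "arguments": {
  "moves": [
    [[0,0,0,0,0,0,0],[0,0,0,0,0,0,0],[0,0,0,0,0,0,0],[0,0,0,0,0,0,0],[0,0,0,0,0,0,0]]
  ],
  "newtons": 40
}}

```text
time: 3.48
tool_pos: [0.5462, 0.1143, 0.0775]
tcp_rot: [-3.141, 0.028, -0.006]
wrist_force: [0.6, -0.6, 0.2]
width: 0.005
grip_force: 0.0
```

{"name": "play_rows", "arguments": {
  "moves": [
    [[0,0,0,0,0,0,0],[0,0,0,0,0.15,0,0],[0,0,0,0,0.15,0,0],[0,0,0,0,0.15,0,0],[0,0,0,0,0.15,0,0]]
  ]
}}

```text
time: 3.9
tool_pos: [0.5437, 0.0538, 0.0759]
tcp_rot: [-3.141, 0.027, -0.001]
wrist_force: [-0.9, -0.8, -0.2]
width: 0.005
grip_force: 0.0
```

Run:
```python
from h import *
a=snap('scene','s2'); b=snap('wrist','w2')
i=np.hstack([cv2.resize(a['image'][140:280,200:480],(560,280)),b['image'][:280,:240]])
cv2.imwrite('pics/v2.png',i[:,:,::-1])
nav(.545,.11,.12,-1)
```

```text
psi -1.11 az -0.004 shift [ 0.004 -0.573 -0.442] tilt [ 0.001 -0.001 -1.   ] w 0.002 F [-0.8 -0.2  0.1]
```

View pics/v2.png

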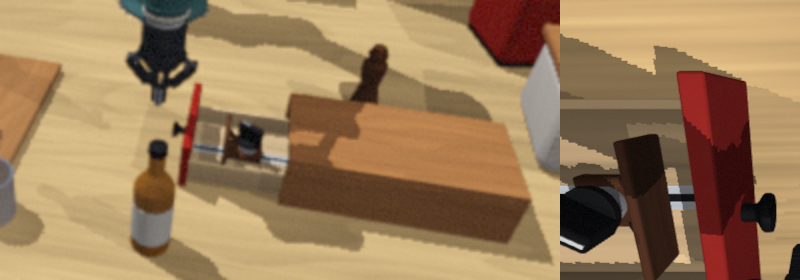

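Run:
```python
from h import *
c=load('w2');P=cloud(c);Z=P[...,2];Z[c['depth']==0]=-1
m=(Z>.086)&(Z<.1); m[:,240:]=0;m[250:]=0
r=topbox(P,m);print(m.sum(),r,cv2.boxPoints(r).round().tolist())
c=snap('top','t2');P=cloud(c);Z=P[...,2];Z[c['depth']==0]=-1
m=(Z>.087)&(Z<.11); m[:155]=0;m[220:]=0;m[:,:195]=0;m[:,228:]=0
r=topbox(P,m);print(m.sum(),r,cv2.boxPoints(r).round().tolist())
```

```text
5658 ((587.5663452148438, 162.10459899902344), (110.21857452392578, 106.31163787841797), 89.05851745605469) [[534.0, 108.0], [640.0, 106.0], [642.0, 216.0], [535.0, 218.0]]
36 ((561.2806396484375, 118.61939239501953), (62.03426742553711, 14.272796630859375), 2.2425403594970703) [[530.0, 125.0], [531.0, 110.0], [593.0, 113.0], [592.0, 127.0]]
```

Panel is still at y≈0.115, so the pinch slipped off the top edge. I'll hook it from the inside with closed fingers instead.

{"name": "play_rows", "arguments": {
  "moves": [
    [[0,0,0,0,0,-0.3,0],[0,0,0,0,0,-0.3,0],[0,0,0,0,-0.25,0,0],[0,0,0,0,-0.25,0,0],[0,0,0,0,-0.25,0,0]]
  ]
}}

```text
time: 4.47
tool_pos: [0.5456, 0.1308, 0.1369]
tcp_rot: [-3.14, 0.029, -0.004]
wrist_force: [-0.1, 0.7, 0.1]
width: 0.001
grip_force: 0.0
```

{"name": "play_rows", "arguments": {
  "moves": [
    [[0,0,0,0,-0.23,0,0],[0,0,0,0,0,0,0],[0,0,0,0,0,0.2,0],[0,0,0,0,0,0.2,0],[0,0,0,0,0,0.2,0]]
  ]
}}

```text
time: 4.88
tool_pos: [0.5457, 0.1531, 0.0754]
tcp_rot: [-3.141, 0.026, -0.003]
wrist_force: [-0.4, 0.1, -1.0]
width: 0.002
grip_force: 0.0
```

{"name": "play_rows", "arguments": {
  "moves": [
    [[0,0,0,0,0,0,0],[0,0,0,0,0.05,0,0],[0,0,0,0,0.05,0,0],[0,0,0,0,0.05,0,0],[0,0,0,0,0,0,0]]
  ]
}}

```text
time: 5.3
tool_pos: [0.5462, 0.1363, 0.077]
tcp_rot: [-3.141, 0.029, -0.004]
wrist_force: [0.3, -0.6, 0.1]
width: -0.001
grip_force: 0.0
```

Run:
```python
from h import *
nav(.545,.0,.07,-1)
b=snap('wrist','w3')
c=b;P=cloud(c);Z=P[...,2];Z[c['depth']==0]=-1
m=(Z>.086)&(Z<.1); m[:,:180]=0
r=topbox(P,m);print(m.sum(),r,cv2.boxPoints(r).round().tolist())
```

```text
psi -1.06 az -0.002 shift [0.012 1.363 0.07 ] tilt [ 0.003  0.    -1.   ] w -0.001 F [ 0.3 -0.6  0.1]
5146 ((576.5291748046875, 115.3921127319336), (15.401148796081543, 126.12767028808594), 88.9927749633789) [[513.0, 109.0], [639.0, 107.0], [640.0, 122.0], [514.0, 124.0]]
```

View pics/w3.png

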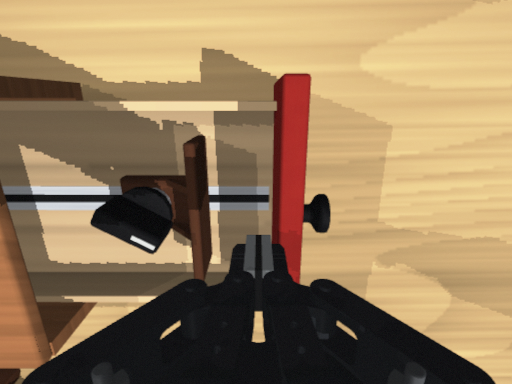

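Wrist view: closed fingertips at (258,240), next to the panel's inner side at (275,240). I'll compare the fingertip depth with the reported TCP.

Run:
```python
from h import *
c=load('w3'); C=-c['R'].T@c['t']; print('cam',C, 'fwd',c['R'][2])
for u,v in [(258,240),(258,250),(248,245),(270,245),(240,260),(292,150),(292,250),(318,213),(150,235),(200,150)]: print(u,v,dep(c,u,v).round(4))
print(bot.read_state()['tool_pos'])
```

```text
cam [0.62809772 0.13435631 0.2493949 ] fwd [-0.31685233  0.00596559 -0.94845612]
258 240 [0.5573 0.1357 0.117 ]
258 250 [0.5571 0.1357 0.1269]
248 245 [0.5575 0.1408 0.1224]
270 245 [0.5575 0.1296 0.1227]
240 260 [0.5545 0.1444 0.1314]
292 150 [0.6007 0.1162 0.0948]
292 250 [0.5385 0.115  0.0954]
318 213 [0.5493 0.0929 0.0629]
150 235 [0.5451 0.2062 0.0849]
200 150 [0.5933 0.1772 0.0463]
[0.54603398 0.13663933 0.0767993 ]
```

Run:
```python
from h import *
c=load('s2'); V=masks(c)[2]
for v in range(176,198): 
  us=[u for u in range(268,290) if V[v,u]<75]
  print(v,us[:1],us[-1:], dep(c,us[len(us)//2],v).round(3) if us else '')
K,R,t=c['K'],c['R'],c['t']
p=K@(R@np.array([.544,.0538,.0765])+t);print('TCP projects',p[:2]/p[2])
p=K@(R@np.array([.544,.0538,.117])+t);print('TCP+40 projects',p[:2]/p[2])
```

```text
176 [268] [284] [0.561 0.041 0.182]
177 [269] [289] [0.564 0.042 0.18 ]
178 [270] [289] [0.562 0.045 0.175]
179 [270] [289] [0.55  0.051 0.163]
180 [271] [289] [0.558 0.062 0.166]
181 [274] [289] [0.557 0.069 0.163]
182 [276] [288] [0.555 0.066 0.157]
183 [276] [283] [0.556 0.06  0.152]
184 [276] [282] [0.55  0.056 0.142]
185 [276] [282] [0.557 0.057 0.143]
186 [276] [282] [0.555 0.057 0.138]
187 [276] [282] [0.557 0.057 0.135]
188 [276] [281] [0.557 0.058 0.131]
189 [276] [281] [0.555 0.054 0.124]
190 [278] [281] [0.55  0.061 0.117]
191 [278] [278] [0.557 0.055 0.117]
192 [] [] 
193 [] [] 
194 [] [] 
195 [] [] 
196 [] [] 
197 [] [] 
TCP projects [277.39811047 197.56724792]
TCP+40 projects [278.15281542 188.69792552]
```

Two cameras agree that the real fingertips are about 35–40 mm above the reported TCP. I'll pin down that offset.

Run:
```python
from h import *
c=load('w3');P=cloud(c)
for u in (252,258,264):
  print(u,[(v,P[v,u].round(3).tolist()) for v in (228,230,232,234,235,236,237,238,240)])
c=load('w1');P=cloud(c)
for u in (207,310): print(u,[(v,P[v,u].round(3).tolist()) for v in (234,237,238,239,240,242)])
```

```text
252 [(228, [0.516, 0.142, 0.018]), (230, [0.515, 0.142, 0.018]), (232, [0.513, 0.142, 0.018]), (234, [0.511, 0.142, 0.018]), (235, [0.557, 0.139, 0.111]), (236, [0.557, 0.139, 0.112]), (237, [0.558, 0.139, 0.114]), (238, [0.557, 0.139, 0.114]), (240, [0.557, 0.139, 0.116])]
258 [(228, [0.516, 0.137, 0.018]), (230, [0.515, 0.137, 0.018]), (232, [0.512, 0.137, 0.017]), (234, [0.511, 0.137, 0.018]), (235, [0.557, 0.136, 0.111]), (236, [0.557, 0.136, 0.112]), (237, [0.558, 0.136, 0.114]), (238, [0.557, 0.136, 0.114]), (240, [0.557, 0.136, 0.117])]
264 [(228, [0.516, 0.131, 0.017]), (230, [0.514, 0.131, 0.018]), (232, [0.512, 0.131, 0.017]), (234, [0.51, 0.131, 0.017]), (235, [0.557, 0.132, 0.111]), (236, [0.557, 0.132, 0.112]), (237, [0.557, 0.132, 0.113]), (238, [0.557, 0.133, 0.115]), (240, [0.557, 0.133, 0.117])]
207 [(234, [0.375, 0.04, -0.001]), (237, [0.372, 0.04, 0.001]), (238, [0.495, -0.01, 0.238]), (239, [0.495, -0.01, 0.239]), (240, [0.495, -0.01, 0.24]), (242, [0.495, -0.01, 0.242])]
310 [(234, [0.375, -0.112, 0.001]), (237, [0.369, -0.112, 0.0]), (238, [0.494, -0.065, 0.238]), (239, [0.495, -0.064, 0.24]), (240, [0.494, -0.064, 0.24]), (242, [0.494, -0.064, 0.242])]
```

Reported z = real tip z − 0.034, so I'll correct for that. Now the hook at real tip z of 0.07.

{"name": "play_rows", "arguments": {
  "moves": [
    [[0,0,0,0,-0.14,0,0],[0,0,0,0,0,0,0],[0,0,0,0,0,0.2,0],[0,0,0,0,0,0.2,0],[0,0,0,0,0,0,0]]
  ]
}}

```text
time: 5.77
tool_pos: [0.542, 0.1509, 0.0318]
tcp_rot: [3.14, -0.027, -0.01]
wrist_force: [-1.0, 0.1, -0.5]
width: 0.0
grip_force: 0.0
```

{"name": "play_rows", "arguments": {
  "moves": [
    [[0,0,0,0,0.06,0,0],[0,0,0,0,0.06,0,0],[0,0,0,0,0.06,0,0],[0,0,0,0,0.06,0,0],[0,0,0,0,0.06,0,0]]
  ]
}}

```text
time: 6.18
tool_pos: [0.5454, 0.1209, 0.0364]
tcp_rot: [-3.141, 0.028, -0.003]
wrist_force: [-0.6, 2.8, 0.9]
width: 0.0
grip_force: 1.2
```

{"name": "play_rows", "arguments": {
  "moves": [
    [[0,0,0,0,0.12,0,0],[0,0,0,0,0.12,0,0],[0,0,0,0,0.12,0,0],[0,0,0,0,0.12,0,0],[0,0,0,0,0.12,0,0]]
  ]
}}

```text
time: 6.6
tool_pos: [0.5442, 0.0598, 0.0358]
tcp_rot: [-3.141, 0.028, -0.002]
wrist_force: [1.2, 2.7, 1.9]
width: -0.002
grip_force: 1.4
```

{"name": "play_rows", "arguments": {
  "moves": [
    [[0,0,0,0,0.12,0,0],[0,0,0,0,0.12,0,0],[0,0,0,0,0.12,0,0],[0,0,0,0,0.12,0,0],[0,0,0,0,0.12,0,0]]
  ]
}}

```text
time: 7.02
tool_pos: [0.5426, -0.0, 0.0353]
tcp_rot: [-3.141, 0.028, -0.0]
wrist_force: [1.9, 2.8, 2.0]
width: 0.001
grip_force: 1.4
```

Run:
```python
from h import *
nav(.545,.0,.036,-1)
c=snap('wrist','w4');P=cloud(c);Z=P[...,2];Z[c['depth']==0]=-1
m=(Z>.09)&(Z<.099); m[:,:180]=0; m[240:]=0
r=topbox(P,m);print(m.sum(),r,cv2.boxPoints(r).round().tolist())
```

```text
psi -1.02 az -0.001 shift [ 0.024 -0.001 -0.007] tilt [ 0.  0. -1.] w 0.001 F [1.9 2.8 2. ]
6604 ((600.292236328125, -23.045259475708008), (15.374349594116211, 73.87174987792969), 89.02423858642578) [[563.0, -30.0], [637.0, -31.0], [637.0, -16.0], [563.0, -15.0]]
```

Panel is at y≈-0.023, so the drawer is about 0.30 open. I'll lift, turn to the knob's angle and look.

{"name": "play_rows", "arguments": {
  "moves": [
    [[0,0,0,0,-0.08,0,0],[0,0,0,0,0,-0.3,0],[0,0,0,0,0,-0.3,0],[0,0,0,0,0,-0.3,0],[0,0,0,0,-0.26,0,40]]
  ]
}}

```text
time: 7.48
tool_pos: [0.5473, 0.033, 0.1316]
tcp_rot: [3.139, -0.032, 0.015]
wrist_force: [1.1, 1.2, 0.7]
width: 0.126
grip_force: 0.0
```

{"name": "play_rows", "arguments": {
  "moves": [
    [[0,0,0,0,-0.26,0,40],[0,0,0,0,-0.25,0,40],[0,0,-0.24,0,0,0,40],[0,0,-0.24,0,0,0,40],[0,0,-0.24,0,0,0,40]]
  ]
}}

```text
time: 7.9
tool_pos: [0.5428, 0.0874, 0.1244]
tcp_rot: [3.093, 0.547, -0.004]
wrist_force: [-0.9, -0.6, 0.2]
width: 0.473
grip_force: 0.0
```

{"name": "play_rows", "arguments": {
  "moves": [
    [[0,0,-0.24,0,0,0,40],[0,0,-0.24,0,0,0,40],[0,0,-0.24,0,0,0,40],[0,0,-0.24,0,0,0,40],[0,0,-0.24,0,0,0,40]]
  ]
}}

```text
time: 8.32
tool_pos: [0.5429, 0.0867, 0.1244]
tcp_rot: [-2.794, -1.435, 0.004]
wrist_force: [0.4, -0.5, -0.3]
width: 0.472
grip_force: 0.0
```

Run:
```python
from h import *
c=snap('wrist','w5');P=cloud(c);Z=P[...,2];Z[c['depth']==0]=-1
V=masks(c)[2]
m=(Z>.08)&(Z<.09)&(np.hypot(P[...,0]-.542,P[...,1]-.085)<.04)
r=topbox(P,m);print(m.sum(),r,cv2.boxPoints(r).round().tolist())
x,y=np.array(r[0])/1000
nav(x,y,.14,54); nav(x,y,.034,54)
```

```text
890 ((544.8106689453125, 78.01373291015625), (45.31298065185547, 13.927566528320312), 58.779354095458984) [[527.0, 62.0], [539.0, 55.0], [563.0, 94.0], [551.0, 101.0]]
psi 54.67 az 0.023 shift [-0.059  0.066 -0.156] tilt [-0.002 -0.001 -1.   ] w 0.467 F [ 0.1 -0.3  0.3]
psi 54.67 az 0.023 shift [-0.058  0.068  0.904] tilt [-0.002 -0.001 -1.   ] w 0.467 F [ 0.1 -0.3  0.3]
```

View pics/w5.png

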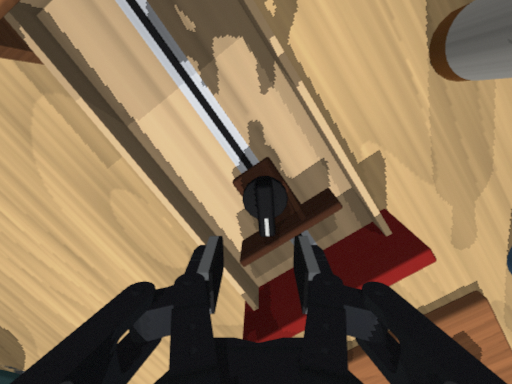

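The wrist view shows the knob bar from (262,180) to (268,240), with the stop board at (290,225). The fit gives 45x14 mm, which matches the bar, at 58.8°, so the knob is at about 1.18 rad. I'll grip it.

{"name": "play_rows", "arguments": {
  "moves": [
    [[0,0,-0.143,0,0,0,40],[0,0,0,-0.064,0.062,0,40],[0,0,0,0,0,0.3,40],[0,0,0,0,0,0.3,40],[0,0,0,0,0,0,40]]
  ]
}}

```text
time: 8.78
tool_pos: [0.5404, 0.0766, 0.0593]
tcp_rot: [-2.745, -1.519, 0.016]
wrist_force: [-2.2, -0.6, -1.8]
width: 0.467
grip_force: 0.0
```

{"name": "play_rows", "arguments": {
  "moves": [
    [[0,0,0,0,0,0.18,40],[0,0,0,0,0,0.18,40],[0,0,0,0,0,0,40],[0,0,0,0,0,0,0],[0,0,0,0,0,0,0]]
  ],
  "newtons": 40
}}

```text
time: 9.2
tool_pos: [0.5461, 0.0776, 0.0305]
tcp_rot: [-2.747, -1.523, 0.0]
wrist_force: [-15.0, 4.8, 2.6]
width: 0.199
grip_force: 9.2
```

{"name": "play_rows", "arguments": {
  "moves": [
    [[0,0,0,0,0,0,0],[0,0,0,0,0,0,0],[0,0,0,0,0,0,0],[0,0,0,0,0,0,0]]
  ]
}}

```text
time: 9.53
tool_pos: [0.5445, 0.0777, 0.0306]
tcp_rot: [-2.746, -1.524, 0.004]
wrist_force: [-5.6, 0.6, 2.5]
width: 0.155
grip_force: 39.9
```

{"name": "play_rows", "arguments": {
  "moves": [
    [[0,0,-0.24,0,0,0,0],[0,0,-0.24,0,0,0,0],[0,0,-0.24,0,0,0,0],[0,0,-0.24,0,0,0,0],[0,0,-0.24,0,0,0,0]]
  ]
}}

```text
time: 9.95
tool_pos: [0.5442, 0.0778, 0.0304]
tcp_rot: [-2.166, -2.272, 0.003]
wrist_force: [-6.2, 1.8, 2.6]
width: 0.155
grip_force: 39.9
```

{"name": "play_rows", "arguments": {
  "moves": [
    [[0,0,-0.24,0,0,0,0],[0,0,-0.24,0,0,0,0],[0,0,-0.24,0,0,0,0],[0,0,0,0,0,0,0],[0,0,0,0,0,0,0]]
  ]
}}

```text
time: 10.37
tool_pos: [0.5439, 0.0778, 0.0304]
tcp_rot: [-1.73, -2.618, 0.003]
wrist_force: [-6.1, 0.9, 2.4]
width: 0.153
grip_force: 40.0
```

Run:
```python
from h import *
s=bot.read_state(); p=s['tool_pos']; nav(p[0]+.0015,p[1]+.085,p[2])
```

```text
psi 113.08 az 0.0 shift [0.776 0.347 0.   ] tilt [-0.004  0.    -1.   ] w 0.153 F [-6.1  0.9  2.4]
```

{"name": "play_rows", "arguments": {
  "moves": [
    [[0,0,0,0.155,0.07,0,0],[0,0,0,0.155,0.07,0,0],[0,0,0,0.155,0.07,0,0],[0,0,0,0.155,0.07,0,0],[0,0,0,0.155,0.07,0,0]]
  ]
}}

```text
time: 10.78
tool_pos: [0.5455, 0.1627, 0.0304]
tcp_rot: [-1.732, -2.618, 0.005]
wrist_force: [-5.9, -1.3, 2.1]
width: 0.157
grip_force: 40.0
```

{"name": "play_rows", "arguments": {
  "moves": [
    [[0,0,0,0,0,0,0],[0,0,0,0,0,0,40],[0,0,0,0,0,0,40],[0,0,0,0,0,-0.3,40],[0,0,0,0,0,-0.3,40]]
  ]
}}

```text
time: 11.2
tool_pos: [0.5464, 0.1617, 0.0888]
tcp_rot: [-1.732, -2.619, 0.004]
wrist_force: [0.1, 0.6, 0.3]
width: 0.465
grip_force: 0.0
```

{"name": "play_rows", "arguments": {
  "moves": [
    [[0,0,0,0,0,-0.3,40],[0,0,0,0,0,-0.3,60],[0,0,0,0,0,-0.3,85],[0,0,0,0,0,0,85],[0,0,0,0,0,0,85]]
  ]
}}

```text
time: 11.62
tool_pos: [0.5507, 0.1626, 0.1837]
tcp_rot: [1.73, 2.615, 0.009]
wrist_force: [-0.1, 0.1, -0.5]
width: 0.991
grip_force: 0.0
```

```bash
cat >> h.py <<'E'
def look(f):
    c=snap('top',f);P=cloud(c);Z=P[...,2].copy();Z[c['depth']==0]=-1
    H,S,V=masks(c)
    for n,mm in dict(blue=(H>100)&(H<125)&(S>120),white=(S<60)&(V>110)).items():
        m=mm&(Z>.073)&(Z<.092)&(abs(P[...,0]-.52)<.14)&(abs(P[...,1]+.318)<.17)
        if m.sum()>20:
            # all tin-top points close to the colour blob
            ce=np.median(P[m],0); m=(Z>.073)&(Z<.092)&(np.hypot(P[...,0]-ce[0],P[...,1]-ce[1])<.045)
            r=topbox(P,m); print(n,m.sum(),r)
    return c
E
python3 - <<'E'
from h import *
look('t6')
c=snap('wrist','w6');P=cloud(c);Z=P[...,2];Z[c['depth']==0]=-1
m=(Z>.08)&(Z<.09)&(np.hypot(P[...,0]-.545,P[...,1]-.163)<.04)
print(m.sum(),topbox(P,m))
m=(Z>.09)&(Z<.099)&(P[...,1]<.02); print(m.sum(),m.sum() and topbox(P,m))
print(bot.read_state()['time'])
nav(.593,-.280,.125,100); nav(.56,-.386,.125,96)
E
```

```text
blue 194 ((594.1101684570312, -280.4452819824219), (60.115318298339844, 46.981224060058594), 12.075100898742676)
white 201 ((559.453857421875, -384.9894714355469), (60.69270706176758, 46.98930358886719), 7.296825408935547)
615 ((546.2926025390625, 164.37437438964844), (14.013015747070312, 45.36835861206055), 23.28582763671875)
720 ((554.699462890625, -28.734851837158203), (16.00310707092285, 86.90773010253906), 89.41283416748047)
11.7167
psi 113.05 az 0.455 shift [-4.432 -0.322  0.545] tilt [ 0.001 -0.    -1.   ] w 0.994 F [-0.3  0.2  0.3]
psi 113.05 az 0.595 shift [-5.463 -0.451  0.544] tilt [ 0.001 -0.    -1.   ] w 0.994 F [-0.3  0.2  0.3]
```

{"name": "play_rows", "arguments": {
  "moves": [
    [[0,0,0.21,0,0,0,85],[0,0,0.21,0,0,0,85],[0,0,0,-0.295,-0.028,0,85],[0,0,0,-0.295,-0.028,0,85],[0,0,0,-0.295,-0.028,0,85]]
  ]
}}

```text
time: 12.13
tool_pos: [0.555, 0.0732, 0.177]
tcp_rot: [-1.994, -2.424, 0.004]
wrist_force: [-0.1, 0.2, 0.4]
width: 0.996
grip_force: 0.0
```

{"name": "play_rows", "arguments": {
  "moves": [
    [[0,0,0,-0.295,-0.028,0,85],[0,0,0,-0.295,-0.028,0,85],[0,0,0,-0.295,-0.028,0,85],[0,0,0,-0.295,-0.028,0,85],[0,0,0,-0.295,-0.028,0,85]]
  ]
}}

```text
time: 12.55
tool_pos: [0.5695, -0.0748, 0.177]
tcp_rot: [-1.995, -2.422, 0.003]
wrist_force: [0.3, -0.4, -1.1]
width: 0.995
grip_force: 0.0
```

{"name": "play_rows", "arguments": {
  "moves": [
    [[0,0,0,-0.295,-0.028,0,85],[0,0,0,-0.295,-0.028,0,85],[0,0,0,-0.295,-0.028,0,85],[0,0,0,-0.295,-0.028,0,85],[0,0,0,-0.295,-0.028,0,85]]
  ]
}}

```text
time: 12.97
tool_pos: [0.5841, -0.222, 0.1768]
tcp_rot: [-1.995, -2.422, 0.002]
wrist_force: [1.0, 0.4, 0.2]
width: 0.991
grip_force: 0.0
```

{"name": "play_rows", "arguments": {
  "moves": [
    [[0,0,0,-0.295,-0.028,0,85],[0,0,0,-0.295,-0.028,0,85],[0,0,0,0,0,0,85],[0,0,0,0,0,0,85]]
  ]
}}

```text
time: 13.3
tool_pos: [0.5899, -0.281, 0.1767]
tcp_rot: [-1.998, -2.419, 0.001]
wrist_force: [-0.2, 0.0, -0.1]
width: 0.997
grip_force: 0.0
```

Run:
```python
from h import *
c=snap('wrist','w7');P=cloud(c);Z=P[...,2];Z[c['depth']==0]=-1
m=(Z>.077)&(Z<.087)&(np.hypot(P[...,0]-.594,P[...,1]+.28)<.045)
r=topbox(P,m); print(m.sum(),r)
x,y=np.array(r[0])/1000; nav(x,y,.002,101)
c=load('t6');P=cloud(c);Z=P[...,2];m=(Z>.088)&(Z<.102)&(abs(P[...,1]+.03)<.04)&(abs(P[...,0]-.545)<.11);r=topbox(P,m);print('front',m.sum(),r)
```

```text
2604 ((595.6461181640625, -282.1564025878906), (60.05825424194336, 45.16310501098633), 10.635764122009277)
psi 100.96 az -0.001 shift [-0.04   0.055  1.75 ] tilt [-0.003  0.002 -1.   ] w 0.994 F [-0.9  0.4 -0. ]
front 196 ((541.615966796875, -27.229198455810547), (15.1719388961792, 190.901611328125), 88.89683532714844)
```

{"name": "play_rows", "arguments": {
  "moves": [
    [[0,0,0,-0.04,0.055,0.3,85],[0,0,0,0,0,0.3,85],[0,0,0,0,0,0.3,85],[0,0,0,0,0,0.3,85],[0,0,0,0,0,0,85]]
  ]
}}

```text
time: 13.77
tool_pos: [0.5915, -0.278, 0.0509]
tcp_rot: [-1.986, -2.415, 0.004]
wrist_force: [-1.6, 0.6, -1.2]
width: 0.992
grip_force: 0.0
```

{"name": "play_rows", "arguments": {
  "moves": [
    [[0,0,0,0,0,0.2,85],[0,0,0,0,0,0.2,85],[0,0,0,0,0,0.15,85],[0,0,0,0,0,0,85],[0,0,0,0,0,0,85]]
  ]
}}

```text
time: 14.18
tool_pos: [0.5969, -0.2818, 0.004]
tcp_rot: [-1.995, -2.424, 0.0]
wrist_force: [-0.2, -0.0, -0.3]
width: 0.994
grip_force: 0.0
```

{"name": "play_rows", "arguments": {
  "moves": [
    [[0,0,0,0,0,0,50],[0,0,0,0,0,0,50],[0,0,0,0,0,0,50],[0,0,0,0,0,0,50],[0,0,0,0,0,0,50]]
  ],
  "newtons": 40
}}

```text
time: 14.6
tool_pos: [0.5989, -0.2835, 0.0064]
tcp_rot: [1.995, 2.423, 0.001]
wrist_force: [-0.3, -0.4, 5.9]
width: 0.695
grip_force: 44.6
```

{"name": "play_rows", "arguments": {
  "moves": [
    [[0,0,0,0,0,0,50],[0,0,0,0,0,-0.2,50],[0,0,0,0,0,-0.3,50],[0,0,0,0,0,-0.3,50],[0,0,0,0,0,0,50]]
  ]
}}

```text
time: 15.02
tool_pos: [0.6018, -0.285, 0.0916]
tcp_rot: [1.99, 2.416, 0.004]
wrist_force: [2.6, -1.1, 0.3]
width: 0.696
grip_force: 44.3
```

{"name": "play_rows", "arguments": {
  "moves": [
    [[0,0,0.21,0,0,-0.2,50],[0,0,0.21,0,0,-0.2,50],[0,0,0,0.29,-0.06,0,50],[0,0,0,0.29,-0.06,0,50],[0,0,0,0.29,-0.06,0,50]]
  ]
}}

```text
time: 15.43
tool_pos: [0.5806, -0.1949, 0.1241]
tcp_rot: [2.242, 2.201, 0.0]
wrist_force: [0.2, 1.0, -2.1]
width: 0.695
grip_force: 44.1
```

{"name": "play_rows", "arguments": {
  "moves": [
    [[0,0,0,0.29,-0.06,0,50],[0,0,0,0.29,-0.06,0,50],[0,0,0,0.29,-0.06,0,50],[0,0,0,0.29,-0.06,0,50],[0,0,0,0.29,-0.06,0,50]]
  ]
}}

```text
time: 15.85
tool_pos: [0.5524, -0.0486, 0.1235]
tcp_rot: [-2.24, -2.201, 0.001]
wrist_force: [1.4, 0.6, -2.2]
width: 0.699
grip_force: 44.1
```

{"name": "play_rows", "arguments": {
  "moves": [
    [[0,0,0,0.29,-0.06,0,50],[0,0,0,0.29,-0.06,0,50],[0,0,0,0,0,0,50],[0,0,0,0,0,0,50],[0,0,0,0,0,0,50]]
  ]
}}

```text
time: 16.27
tool_pos: [0.5422, 0.0081, 0.1239]
tcp_rot: [2.239, 2.203, -0.001]
wrist_force: [-0.2, -0.5, -1.2]
width: 0.698
grip_force: 44.1
```

Run:
```python
from h import *
c=look('t8');P=cloud(c);Z=P[...,2];m=(Z>.085)&(Z<.103)&(abs(P[...,1]+.03)<.04)&(abs(P[...,0]-.545)<.11);r=topbox(P,m);print('front',m.sum(),r)
c=snap('wrist','w8')
nav(.544,.010,.005,89)
```

```text
white 199 ((559.1099243164062, -386.14520263671875), (61.02994918823242, 47.07827377319336), 7.1404523849487305)
front 0 ((0.0, 0.0), (0.0, 0.0), 0.0)
psi 88.97 az -0.001 shift [0.028 0.014 1.191] tilt [-0. -0. -1.] w 0.697 F [-0.3 -1.3 -1.9]
```

View pics/w8.png

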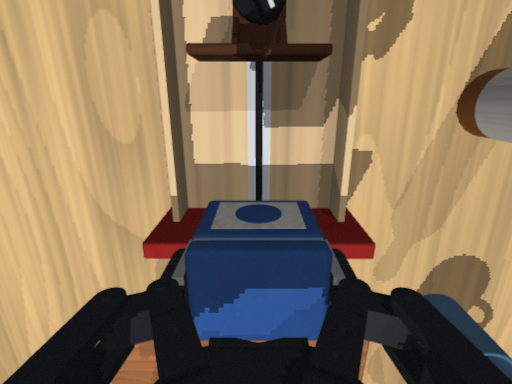

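The wrist view shows the blue tin held square, at (260,270), over the panel whose top edge runs from (145,250) to (372,250). The rail and stop are behind it. I'll measure the inner edge of the panel and the held tin.

Run:
```python
from h import *
c=load('w8');P=cloud(c);H,S,V=masks(c);Z=P[...,2];Z[c['depth']==0]=-1
red=((H<8)|(H>172))&(S>130)
m=red&(Z>.091)&(Z<.099);m[:,190:325]=0
r=topbox(P,m);print(m.sum(),r,cv2.boxPoints(r).round(1).tolist())
b=(H>100)&(H<125)&(S>120)&(Z>.13)
print('tin z',Z[b].min(),Z[b].max()); t=b&(Z>Z[b].max()-.006); r=topbox(P,t);print(r); 
f=b&(Z<.185);print('rear face y',np.median(P[f][:,1]),P[f][:,0].min(),P[f][:,0].max())
m=(Z>.058)&(Z<.07)&(P[...,1]>.08)&(P[...,1]<.16)&(abs(P[...,0]-.545)<.06);print('stop',topbox(P,m))
```

```text
1212 ((542.2373046875, -28.688438415527344), (14.926483154296875, 187.90679931640625), 88.84392547607422) [[448.20001220703125, -34.29999923706055], [636.0, -38.0], [636.2999877929688, -23.100000381469727], [448.5, -19.299999237060547]]
tin z 0.14035828444427031 0.24767856558283163
((526.2679443359375, 26.055622100830078), (2.7092533111572266, 0.0), 133.32237243652344)
rear face y 0.031875563700605944 0.5137724395718274 0.5720356356204253
stop ((545.5504150390625, 137.35447692871094), (35.71821594238281, 109.97193145751953), 88.88916015625)
```

{"name": "play_rows", "arguments": {
  "moves": [
    [[0,0,0,-0.02,0,0.2,50],[0,0,0,0,0,0.2,50],[0,0,0,0,0,0.2,50],[0,0,0,0,0,0.2,50],[0,0,0,0,0,0.1,50]]
  ]
}}

```text
time: 16.78
tool_pos: [0.5407, 0.005, 0.0316]
tcp_rot: [-2.24, -2.198, 0.004]
wrist_force: [-0.6, -0.5, -1.3]
width: 0.696
grip_force: 44.1
```

{"name": "play_rows", "arguments": {
  "moves": [
    [[0,0,0,0,0,0.1,50],[0,0,0,0,0,0.07,50],[0,0,0,0,0,0.06,50],[0,0,0,0,0,0.05,50],[0,0,0,0,0,0,50]]
  ]
}}

```text
time: 17.2
tool_pos: [0.5422, 0.0062, 0.0057]
tcp_rot: [-2.24, -2.202, 0.001]
wrist_force: [-1.0, -0.2, -1.5]
width: 0.695
grip_force: 44.1
```

{"name": "play_rows", "arguments": {
  "moves": [
    [[0,0,0,0,0,0.02,50],[0,0,0,0,0,0,50],[0,0,0,0,0,0,80],[0,0,0,0,0,0,80],[0,0,0,0,0,0,80]]
  ]
}}

```text
time: 17.62
tool_pos: [0.5432, 0.0063, 0.0051]
tcp_rot: [2.239, 2.202, 0.002]
wrist_force: [0.1, 0.0, -0.7]
width: 0.936
grip_force: 0.0
```

{"name": "play_rows", "arguments": {
  "moves": [
    [[0,0,0,0,0,0,80],[0,0,0,0,0,-0.2,80],[0,0,0,0,0,-0.3,85],[0,0,0,0,0,-0.3,85],[0,0,0,0,0,-0.3,85]]
  ]
}}

```text
time: 18.03
tool_pos: [0.542, 0.0063, 0.1153]
tcp_rot: [-2.24, -2.202, 0.001]
wrist_force: [1.0, -0.3, 1.2]
width: 0.997
grip_force: 0.0
```

{"name": "play_rows", "arguments": {
  "moves": [
    [[0,0,0,0,0,-0.3,85],[0,0,0,0,0,0,85],[0,0,0,0,0,0,85]]
  ]
}}

```text
time: 18.28
tool_pos: [0.5447, 0.0062, 0.1474]
tcp_rot: [2.237, 2.199, 0.007]
wrist_force: [0.2, 0.5, 0.0]
width: 0.999
grip_force: 0.0
```

Run:
```python
from h import *
look('t9')
c=snap('wrist','w9');P=cloud(c);Z=P[...,2];Z[c['depth']==0]=-1
m=(Z>.074)&(Z<.085)&(np.hypot(P[...,0]-.543,P[...,1]-.008)<.045)
r=topbox(P,m);print('blue placed',m.sum(),r,np.median(Z[m]))
nav(.559,-.386,.13,97)
```

```text
white 202 ((558.829833984375, -385.6280822753906), (59.59284210205078, 47.50173568725586), 6.908685207366943)
blue placed 3608 ((542.8037719726562, 3.8987293243408203), (53.857887268066406, 66.812744140625), 89.1607894897461) 0.07949084310184595
psi 89.03 az -0.278 shift [-3.915 -0.308  0.137] tilt [-0.001  0.    -1.   ] w 0.998 F [-0.8 -0.3 -0. ]
```

{"name": "play_rows", "arguments": {
  "moves": [
    [[0,0,-0.13,0,0,0,85],[0,0,-0.13,0,0,0,85],[0,0,0,-0.3,-0.023,0,85],[0,0,0,-0.3,-0.023,0,85],[0,0,0,-0.3,-0.023,0,85]]
  ]
}}

```text
time: 18.8
tool_pos: [0.544, -0.0841, 0.1418]
tcp_rot: [-2.088, -2.343, 0.003]
wrist_force: [-0.4, 0.3, -0.0]
width: 0.997
grip_force: 0.0
```

{"name": "play_rows", "arguments": {
  "moves": [
    [[0,0,0,-0.3,-0.023,0,85],[0,0,0,-0.3,-0.023,0,85],[0,0,0,-0.3,-0.023,0,85],[0,0,0,-0.3,-0.023,0,85],[0,0,0,-0.3,-0.023,0,85]]
  ]
}}

```text
time: 19.22
tool_pos: [0.5495, -0.235, 0.1416]
tcp_rot: [-2.09, -2.34, 0.002]
wrist_force: [-0.1, 0.6, -0.5]
width: 0.999
grip_force: 0.0
```

{"name": "play_rows", "arguments": {
  "moves": [
    [[0,0,0,-0.3,-0.023,0,85],[0,0,0,-0.3,-0.023,0,85],[0,0,0,-0.3,-0.023,0,85],[0,0,0,-0.3,-0.023,0,85],[0,0,0,-0.3,-0.023,0,85]]
  ]
}}

```text
time: 19.63
tool_pos: [0.5551, -0.3851, 0.1413]
tcp_rot: [-2.09, -2.34, 0.001]
wrist_force: [0.8, 0.0, -0.7]
width: 0.996
grip_force: 0.0
```

{"name": "play_rows", "arguments": {
  "moves": [
    [[0,0,0,0,0,0,85],[0,0,0,0,0,0,85],[0,0,0,0,0,0,85]]
  ]
}}

```text
time: 19.88
tool_pos: [0.5555, -0.3835, 0.1419]
tcp_rot: [-2.09, -2.34, -0.0]
wrist_force: [-0.4, 0.8, 0.2]
width: 0.997
grip_force: 0.0
```

Run:
```python
from h import *
c=snap('wrist','w10');P=cloud(c);Z=P[...,2];Z[c['depth']==0]=-1
m=(Z>.077)&(Z<.087)&(np.hypot(P[...,0]-.559,P[...,1]+.386)<.045)
r=topbox(P,m); print(m.sum(),r)
x,y=np.array(r[0])/1000; nav(x,y,.002);
```

```text
3279 ((561.0610961914062, -387.7908020019531), (60.07264709472656, 45.20699691772461), 6.300329685211182)
psi 96.49 az 0.0 shift [-0.056  0.05   1.404] tilt [-0.003  0.002 -1.   ] w 0.999 F [0.1 0.5 0.2]
```

{"name": "play_rows", "arguments": {
  "moves": [
    [[0,0,0,-0.056,0.05,0.2,85],[0,0,0,0,0,0.3,85],[0,0,0,0,0,0.3,85],[0,0,0,0,0,0.2,85],[0,0,0,0,0,0,85]]
  ]
}}

```text
time: 20.35
tool_pos: [0.5583, -0.3848, 0.0377]
tcp_rot: [-2.083, -2.337, 0.001]
wrist_force: [-1.1, 0.7, -1.3]
width: 0.994
grip_force: 0.0
```

{"name": "play_rows", "arguments": {
  "moves": [
    [[0,0,0,0,0,0.2,85],[0,0,0,0,0,0.18,85],[0,0,0,0,0,0,85],[0,0,0,0,0,0,85]]
  ]
}}

```text
time: 20.68
tool_pos: [0.562, -0.3883, 0.0063]
tcp_rot: [-2.09, -2.343, 0.0]
wrist_force: [0.8, 0.3, 0.1]
width: 0.994
grip_force: 0.0
```

{"name": "play_rows", "arguments": {
  "moves": [
    [[0,0,0,0,0,0,50],[0,0,0,0,0,0,50],[0,0,0,0,0,0,50],[0,0,0,0,0,0,50],[0,0,0,0,0,0,50]]
  ],
  "newtons": 40
}}

```text
time: 21.1
tool_pos: [0.5637, -0.3906, 0.0087]
tcp_rot: [2.09, 2.341, 0.001]
wrist_force: [0.1, 0.9, 5.5]
width: 0.7
grip_force: 44.3
```

{"name": "play_rows", "arguments": {
  "moves": [
    [[0,0,0,0,0,-0.2,50],[0,0,0,0,0,-0.3,50],[0,0,0,0,0,-0.3,50],[0,0,0,0,0,-0.3,50],[0,0,0,0,0,-0.2,50]]
  ]
}}

```text
time: 21.52
tool_pos: [0.5633, -0.3905, 0.14]
tcp_rot: [2.09, 2.34, 0.001]
wrist_force: [0.1, -1.0, 0.3]
width: 0.697
grip_force: 43.7
```

{"name": "play_rows", "arguments": {
  "moves": [
    [[0,0,0.13,0,0,0,50],[0,0,0.13,0,0,0,50],[0,0,0,0,0,0,50]]
  ]
}}

```text
time: 21.77
tool_pos: [0.5625, -0.3898, 0.1373]
tcp_rot: [2.241, 2.2, 0.0]
wrist_force: [-0.3, -0.2, -0.9]
width: 0.698
grip_force: 43.8
```

Run:
```python
from h import *
c=look('t11');P=cloud(c);Z=P[...,2];H,S,V=masks(c)
m=(H>100)&(H<125)&(S>120)&(abs(P[...,1]-.008)<.05)&(abs(P[...,0]-.545)<.06)&(Z>.07)&(Z<.09)
print('blue',m.sum(),m.sum() and topbox(P,m))
m=(Z>.088)&(Z<.103)&(abs(P[...,1]+.03)<.04)&(abs(P[...,0]-.545)<.11);print('front',m.sum(),topbox(P,m))
nav(.5435,.060,.13,89)
```

```text
blue 170 ((539.2628173828125, 7.3773193359375), (56.34816360473633, 40.19453811645508), 2.9694149494171143)
front 198 ((541.113037109375, -27.28547477722168), (15.207158088684082, 188.7257843017578), 88.91278839111328)
psi 89.09 az 0.003 shift [ 4.492 -0.265  0.065] tilt [ 0. -0. -1.] w 0.7 F [-0.1  0.5 -1.4]
```

{"name": "play_rows", "arguments": {
  "moves": [
    [[0,0,0,0.297,-0.018,0,50],[0,0,0,0.297,-0.018,0,50],[0,0,0,0.297,-0.018,0,50],[0,0,0,0.297,-0.018,0,50],[0,0,0,0.297,-0.018,0,50]]
  ]
}}

```text
time: 22.23
tool_pos: [0.555, -0.2396, 0.1354]
tcp_rot: [-2.238, -2.203, 0.001]
wrist_force: [-0.1, 0.5, -1.0]
width: 0.697
grip_force: 43.8
```

{"name": "play_rows", "arguments": {
  "moves": [
    [[0,0,0,0.297,-0.018,0,50],[0,0,0,0.297,-0.018,0,50],[0,0,0,0.297,-0.018,0,50],[0,0,0,0.297,-0.018,0,50],[0,0,0,0.297,-0.018,0,50]]
  ]
}}

```text
time: 22.65
tool_pos: [0.5485, -0.0909, 0.1357]
tcp_rot: [-2.238, -2.204, 0.001]
wrist_force: [0.2, 1.3, -0.4]
width: 0.694
grip_force: 43.8
```

{"name": "play_rows", "arguments": {
  "moves": [
    [[0,0,0,0.297,-0.018,0,50],[0,0,0,0.297,-0.018,0,50],[0,0,0,0.297,-0.018,0,50],[0,0,0,0.297,-0.018,0,50],[0,0,0,0.29,-0.018,0,50]]
  ]
}}

```text
time: 23.07
tool_pos: [0.542, 0.057, 0.1357]
tcp_rot: [-2.238, -2.204, 0.001]
wrist_force: [0.1, -0.8, -1.3]
width: 0.695
grip_force: 43.8
```

{"name": "play_rows", "arguments": {
  "moves": [
    [[0,0,0,0,0,0,50],[0,0,0,0,0,0,50],[0,0,0,0,0,0,50]]
  ]
}}

```text
time: 23.32
tool_pos: [0.5425, 0.0553, 0.1358]
tcp_rot: [-2.238, -2.204, 0.002]
wrist_force: [0.2, 0.2, -1.7]
width: 0.701
grip_force: 43.7
```

Run:
```python
from h import *
c=snap('wrist','w12');P=cloud(c);H,S,V=masks(c);Z=P[...,2];Z[c['depth']==0]=-1
m=(Z>.14)&(Z<.19)&(abs(P[...,0]-.543)<.02);m[240:]=0
print('rear face y',np.median(P[m][:,1]),'zmin',P[m][:,2].min())
m=(Z>.058)&(Z<.07)&(P[...,1]>.08)&(P[...,1]<.16)&(abs(P[...,0]-.545)<.06);print('stop y',P[m][:,1].min(),P[m][:,1].max())
nav(.5435,.056,.005,89)
```

```text
rear face y 0.08095995960905236 zmin 0.14978708131194562
stop y 0.11896783009256535 0.1584757203727141
psi 89.06 az 0.002 shift [0.012 0.009 1.309] tilt [-0.001 -0.001 -1.   ] w 0.698 F [ 1.  -0.2 -1.3]
```

{"name": "play_rows", "arguments": {
  "moves": [
    [[0,0,0,0.01,0.01,0.25,50],[0,0,0,0,0,0.25,50],[0,0,0,0,0,0.25,50],[0,0,0,0,0,0.15,50],[0,0,0,0,0,0.1,50]]
  ]
}}

```text
time: 23.78
tool_pos: [0.5421, 0.055, 0.0338]
tcp_rot: [-2.24, -2.199, 0.005]
wrist_force: [-0.3, 0.2, -0.8]
width: 0.695
grip_force: 43.8
```

{"name": "play_rows", "arguments": {
  "moves": [
    [[0,0,0,0,0,0.1,50],[0,0,0,0,0,0.08,50],[0,0,0,0,0,0.06,50],[0,0,0,0,0,0.03,50],[0,0,0,0,0,0,50]]
  ]
}}

```text
time: 24.2
tool_pos: [0.5438, 0.0564, 0.009]
tcp_rot: [-2.24, -2.202, 0.0]
wrist_force: [-0.7, 0.8, -1.1]
width: 0.704
grip_force: 43.8
```

{"name": "play_rows", "arguments": {
  "moves": [
    [[0,0,0,0,0,0.02,50],[0,0,0,0,0,0,50],[0,0,0,0,0,0,80],[0,0,0,0,0,0,80],[0,0,0,0,0,0,80]]
  ]
}}

```text
time: 24.62
tool_pos: [0.5444, 0.0567, 0.0079]
tcp_rot: [2.24, 2.202, 0.001]
wrist_force: [0.3, -0.0, 0.4]
width: 0.936
grip_force: 0.0
```

{"name": "play_rows", "arguments": {
  "moves": [
    [[0,0,0,0,0,0,80],[0,0,0,0,0,-0.2,80],[0,0,0,0,0,-0.3,80],[0,0,0,0,0,-0.3,60],[0,0,0,0,0,-0.3,40]]
  ]
}}

```text
time: 25.03
tool_pos: [0.5434, 0.0565, 0.1183]
tcp_rot: [-2.24, -2.202, 0.001]
wrist_force: [0.3, -0.4, 0.2]
width: 0.679
grip_force: 0.0
```

Run:
```python
from h import *
c=snap('wrist','w13');P=cloud(c);Z=P[...,2];Z[c['depth']==0]=-1
m=(Z>.08)&(Z<.09)&(np.hypot(P[...,0]-.545,P[...,1]-.164)<.04)
r=topbox(P,m);print('knob',m.sum(),r)
m=(Z>.074)&(Z<.085)&(abs(P[...,0]-.543)<.04)&(P[...,1]<.1)&(P[...,1]>-.018);print('tins',topbox(P,m))
nav(.5463,.164,.12,113.3)
```

```text
knob 1552 ((546.26513671875, 163.73812866210938), (14.001716613769531, 45.931915283203125), 23.102283477783203)
tins ((544.0630493164062, 33.67856979370117), (97.71326446533203, 60.27577590942383), 88.49115753173828)
psi 89.03 az -0.847 shift [0.992 0.405 0.057] tilt [ 0.01   0.001 -1.   ] w 0.592 F [1.  0.7 4.2]
```

View pics/w13.png

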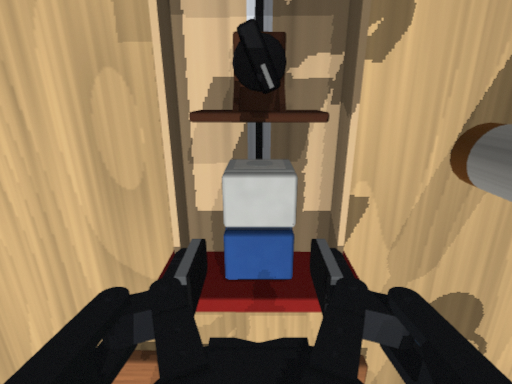

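The wrist view shows blue at (258,252) and white at (259,200) square in a row. The stop board is at (259,116) and the knob at (258,60). I'll grip the knob.

{"name": "play_rows", "arguments": {
  "moves": [
    [[0,0,-0.212,0,0,0,40],[0,0,-0.212,0,0,0,40],[0,0,-0.212,0,0,0,40],[0,0,-0.212,0,0,0,40],[0,0,0,0.25,0.1,0,40]]
  ]
}}

```text
time: 25.5
tool_pos: [0.5435, 0.0807, 0.1174]
tcp_rot: [1.723, 2.625, -0.002]
wrist_force: [0.2, 0.9, 0.5]
width: 0.465
grip_force: 0.0
```

{"name": "play_rows", "arguments": {
  "moves": [
    [[0,0,0,0.25,0.1,0,40],[0,0,0,0.25,0.1,0,40],[0,0,0,0.24,0.1,0,40],[0,0,0,0,0,0,40],[0,0,0,0,0,0,40]]
  ]
}}

```text
time: 25.92
tool_pos: [0.5413, 0.1644, 0.1173]
tcp_rot: [1.723, 2.627, -0.0]
wrist_force: [0.1, 1.0, -0.1]
width: 0.465
grip_force: 0.0
```

```bash
python3 -c "
from h import *
nav(.5463,.164,.030,113.1)"
```

```text
psi 113.47 az 0.013 shift [-0.023  0.044  0.873] tilt [ 0. -0. -1.] w 0.465 F [ 0.1  1.  -0.1]
```

{"name": "play_rows", "arguments": {
  "moves": [
    [[0,0,0,-0.023,0.044,0.25,40],[0,0,0,0,0,0.25,40],[0,0,0,0,0,0.2,40],[0,0,0,0,0,0.17,40],[0,0,0,0,0,0,40]]
  ]
}}

```text
time: 26.33
tool_pos: [0.5427, 0.1607, 0.0261]
tcp_rot: [-1.725, -2.62, 0.01]
wrist_force: [-0.7, -0.2, -0.1]
width: 0.464
grip_force: 0.0
```

{"name": "play_rows", "arguments": {
  "moves": [
    [[0,0,0,0,0,0,0],[0,0,0,0,0,0,0],[0,0,0,0,0,0,0],[0,0,0,0,0,0,0],[0,0,0,0,0,0,0]]
  ],
  "newtons": 40
}}

```text
time: 26.75
tool_pos: [0.5469, 0.1629, 0.0315]
tcp_rot: [1.726, 2.624, 0.001]
wrist_force: [-2.1, -0.5, 3.2]
width: 0.153
grip_force: 41.9
```

{"name": "play_rows", "arguments": {
  "moves": [
    [[0,0,0,-0.064,-0.029,0,0],[0,0,0,-0.064,-0.029,0,0],[0,0,0,-0.064,-0.029,0,0],[0,0,0,-0.064,-0.029,0,0],[0,0,0,-0.064,-0.029,0,0]]
  ]
}}

```text
time: 27.17
tool_pos: [0.5463, 0.1275, 0.0315]
tcp_rot: [1.726, 2.624, 0.002]
wrist_force: [-4.0, 1.4, 5.5]
width: 0.156
grip_force: 42.3
```

{"name": "play_rows", "arguments": {
  "moves": [
    [[0,0,0,-0.027,-0.012,0,0],[0,0,0,-0.027,-0.012,0,0],[0,0,0,0,0,0,0]]
  ]
}}

```text
time: 27.42
tool_pos: [0.5461, 0.1211, 0.0315]
tcp_rot: [1.727, 2.624, 0.001]
wrist_force: [-2.6, -1.5, 6.3]
width: 0.158
grip_force: 42.4
```

{"name": "play_rows", "arguments": {
  "moves": [
    [[0,0,0,-0.018,-0.008,0,0],[0,0,0,-0.018,-0.008,0,0],[0,0,0,0,0,0,0]]
  ]
}}

```text
time: 27.67
tool_pos: [0.546, 0.1176, 0.0315]
tcp_rot: [1.727, 2.624, 0.002]
wrist_force: [-3.4, 1.2, 6.2]
width: 0.158
grip_force: 42.4
```

Run:
```python
from h import *
c=look('t14');P=cloud(c);Z=P[...,2]
m=(Z>.088)&(Z<.103)&(abs(P[...,1]+.03)<.04)&(abs(P[...,0]-.545)<.11);print('front',m.sum(),topbox(P,m))
nav(.5455,.1148,.030,113.1)
```

```text
front 206 ((542.3797607421875, -19.86991310119629), (32.1883430480957, 189.84884643554688), 88.86052703857422)
psi 113.31 az 0.007 shift [-0.023 -0.016  0.015] tilt [ 0.001  0.    -1.   ] w 0.153 F [-4.3  0.7  6.2]
```

{"name": "play_rows", "arguments": {
  "moves": [
    [[0,0,0,-0.018,-0.008,0,0],[0,0,0,0,0,0,0],[0,0,0,0,0,0,0]]
  ]
}}

```text
time: 27.97
tool_pos: [0.546, 0.1158, 0.0315]
tcp_rot: [1.727, 2.624, 0.001]
wrist_force: [-3.3, 0.5, 6.8]
width: 0.156
grip_force: 42.4
```

{"name": "play_rows", "arguments": {
  "moves": [
    [[0,0,0,-0.018,-0.008,0,0],[0,0,0,0,0,0,0],[0,0,0,0,0,0,0]]
  ]
}}

```text
time: 28.22
tool_pos: [0.546, 0.1138, 0.0315]
tcp_rot: [1.726, 2.624, 0.001]
wrist_force: [-2.4, 1.6, 6.6]
width: 0.153
grip_force: 42.4
```

{"name": "play_rows", "arguments": {
  "moves": [
    [[0,0,0,-0.018,-0.008,0,0],[0,0,0,0,0,0,0],[0,0,0,0,0,0,0]]
  ]
}}

```text
time: 28.47
tool_pos: [0.546, 0.1118, 0.0315]
tcp_rot: [1.726, 2.624, 0.001]
wrist_force: [-3.5, 1.0, 7.4]
width: 0.154
grip_force: 42.4
```

Run:
```python
from h import *
c=snap('top','t15');P=cloud(c);Z=P[...,2];H,S,V=masks(c)
red=((H<8)|(H>172))&(S>130)
m=red&(Z>.085)&(Z<.103)&(abs(P[...,1]+.03)<.05)&(abs(P[...,0]-.545)<.11);print('front',m.sum(),topbox(P,m))
c=snap('scene','s15')
cv2.imwrite('pics/s15c.png',cv2.resize(c['image'][150:270,200:360],None,fx=4.5,fy=4.5,interpolation=2)[:,:,::-1])
```

```text
front 186 ((540.3865356445312, -33.49043273925781), (14.386133193969727, 186.18133544921875), 88.8435287475586)
```

View pics/s15c.png

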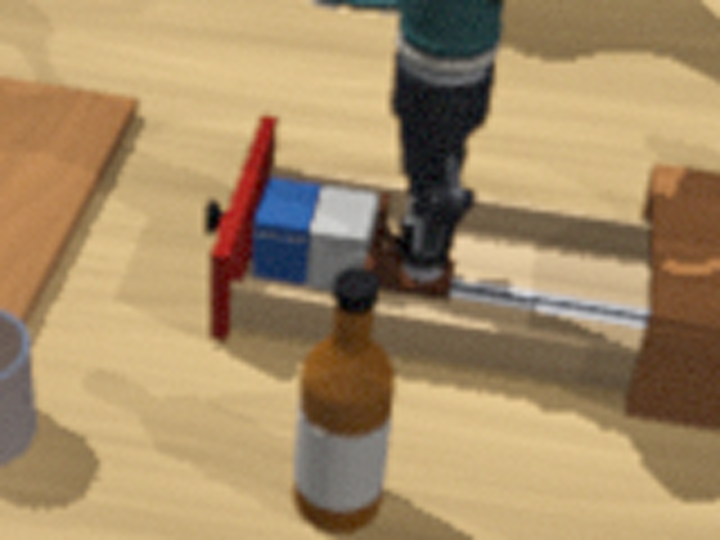

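The scene view shows blue and white pressed between the red front and the stop with no gaps. The drawer front also moved along with the last push, so the row is snug. I'll tighten the knob.

{"name": "play_rows", "arguments": {
  "moves": [
    [[0,0,0.24,0,0,0,0],[0,0,0.24,0,0,0,0],[0,0,0.24,0,0,0,0],[0,0,0.24,0,0,0,0],[0,0,0.24,0,0,0,0]]
  ]
}}

```text
time: 28.98
tool_pos: [0.5446, 0.1116, 0.0315]
tcp_rot: [-2.43, -1.99, 0.002]
wrist_force: [-8.0, -0.3, 9.9]
width: 0.155
grip_force: 43.1
```

{"name": "play_rows", "arguments": {
  "moves": [
    [[0,0,0.24,0,0,0,0],[0,0,0.24,0,0,0,0],[0,0,0.24,0,0,0,0],[0,0,0.16,0,0,0,0],[0,0,0,0,0,0,0]]
  ]
}}

```text
time: 29.4
tool_pos: [0.5436, 0.1119, 0.0316]
tcp_rot: [-2.803, -1.414, 0.005]
wrist_force: [-10.4, 1.5, 13.2]
width: 0.154
grip_force: 43.4
```

{"name": "play_rows", "arguments": {
  "moves": [
    [[0,0,0,0,0,0,0],[0,0,0,0,0,0,40],[0,0,0,0,0,0,40],[0,0,0,0,0,-0.2,40],[0,0,0,0,0,-0.3,40]]
  ]
}}

```text
time: 29.82
tool_pos: [0.5427, 0.111, 0.0772]
tcp_rot: [-2.801, -1.419, 0.01]
wrist_force: [0.2, -0.5, -0.2]
width: 0.468
grip_force: 0.0
```

{"name": "play_rows", "arguments": {
  "moves": [
    [[0,0,0,0,0,-0.3,40],[0,0,0,0,0,-0.3,40],[0,0,0,-0.2,0,0,40],[0,0,0,0,0,0,40],[0,0,0,0,0,0,40]]
  ]
}}

```text
time: 30.23
tool_pos: [0.534, 0.0953, 0.1405]
tcp_rot: [2.803, 1.418, 0.002]
wrist_force: [0.3, 0.6, -1.2]
width: 0.47
grip_force: 0.0
```

Run:
```python
from h import *
c=snap('wrist','w16');P=cloud(c);Z=P[...,2];Z[c['depth']==0]=-1
m=(Z>.081)&(Z<.09)&(np.hypot(P[...,0]-.545,P[...,1]-.112)<.035)
print('knob',m.sum(),topbox(P,m))
c=snap('top','t16');P=cloud(c);Z=P[...,2];H,S,V=masks(c)
red=((H<8)|(H>172))&(S>130)
m=red&(Z>.085)&(Z<.103)&(abs(P[...,1]+.03)<.05)&(abs(P[...,0]-.545)<.11);print('front',m.sum(),topbox(P,m))
nav(.54,-.1,.12,54)
```

```text
knob 865 ((545.3311767578125, 113.29669189453125), (45.707908630371094, 13.936338424682617), 58.50792694091797)
front 179 ((540.2677001953125, -33.44247055053711), (13.895115852355957, 187.10289001464844), 88.53502655029297)
psi 53.7 az -0.011 shift [-1.545  1.205  0.192] tilt [-0.001  0.    -1.   ] w 0.471 F [-0.1 -0.3 -0.2]
```

View pics/w16.png

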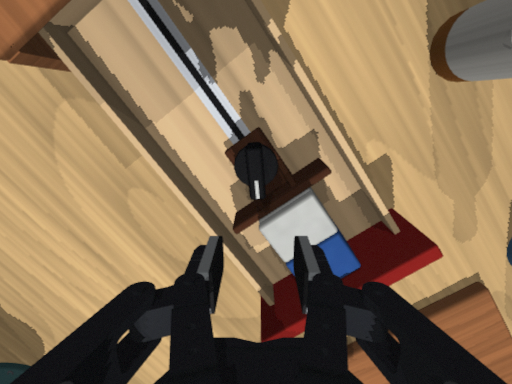

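The wrist view shows the knob bar at (257,185) turned to 58.5°, which is about 1.18 rad, so it is tight. White and blue are packed between the stop and the front. I'll go round to the front and push the drawer shut.

{"name": "play_rows", "arguments": {
  "moves": [
    [[0,0,-0.246,0,0,0,0],[0,0,-0.246,0,0,0,0],[0,0,-0.246,0,0,0,0],[0,0,-0.246,0,0,0,0],[0,0,-0.246,0,0,0,0]]
  ]
}}

```text
time: 30.75
tool_pos: [0.5332, 0.0962, 0.1386]
tcp_rot: [-2.233, -2.207, 0.003]
wrist_force: [-0.2, -1.0, -0.6]
width: -0.001
grip_force: 0.0
```

{"name": "play_rows", "arguments": {
  "moves": [
    [[0,0,0,-0.29,0.017,0,0],[0,0,0,-0.29,0.017,0,0],[0,0,0,-0.29,0.017,0,0],[0,0,0,-0.29,0.017,0,0],[0,0,0,-0.29,0.017,0,0]]
  ]
}}

```text
time: 31.17
tool_pos: [0.5392, -0.05, 0.1387]
tcp_rot: [-2.239, -2.201, 0.002]
wrist_force: [0.8, -0.4, -0.8]
width: 0.002
grip_force: 0.0
```

{"name": "play_rows", "arguments": {
  "moves": [
    [[0,0,0,-0.29,0.017,0,0],[0,0,0,0,0,0,0],[0,0,0,0,0,0,0]]
  ]
}}

```text
time: 31.42
tool_pos: [0.5404, -0.0792, 0.1388]
tcp_rot: [-2.243, -2.197, 0.002]
wrist_force: [0.6, -0.2, -0.3]
width: 0.0
grip_force: 0.0
```

Run:
```python
from h import *
c=snap('wrist','w17');P=cloud(c);Z=P[...,2];Z[c['depth']==0]=-1;H,S,V=masks(c)
red=((H<8)|(H>172))&(S>130)
m=red&(Z>.091)&(Z<.1);print('front',m.sum(),topbox(P,m))
m=~red&(Z>.074)&(Z<.085)&(abs(P[...,0]-.543)<.034)&(P[...,1]<.08)&(P[...,1]>-.03);print('tins',topbox(P,m))
b=m&(H>100)&(H<125)&(S>120);print('blue',topbox(P,b)); w=m&(S<60);print('white',topbox(P,w))
m=(Z>.058)&(Z<.067)&(P[...,1]>.06)&(P[...,1]<.1)&(abs(P[...,0]-.545)<.05);print('stop',m.sum() and topbox(P,m))
nav(.541,-.077,.038,89)
```

```text
front 4474 ((541.8721923828125, -35.100162506103516), (14.873188972473145, 188.86160278320312), 88.96195983886719)
tins ((543.7913208007812, 23.025169372558594), (91.51707458496094, 60.53524398803711), 88.78630065917969)
blue ((542.62548828125, 0.8220424652099609), (45.159759521484375, 58.741477966308594), 88.86383819580078)
white ((543.8538818359375, 24.4399471282959), (88.78378295898438, 59.99217987060547), 88.62947082519531)
stop ((545.0946655273438, 70.74629974365234), (3.9454538822174072, 99.8156509399414), 88.86194610595703)
psi 88.89 az -0.004 shift [0.011 0.009 1.009] tilt [-0.002  0.001 -1.   ] w -0.001 F [ 0.5  0.1 -0.4]
```

The measurement shows about 5 mm between the blue tin and the front, because the drawer crept open with the push. That is inside tolerance but marginal. I'll mend it by loosening, pushing on until the drawer reaches its end stop, and retightening.

{"name": "play_rows", "arguments": {
  "moves": [
    [[0,0,0.212,0,0,0,40],[0,0,0.212,0,0,0,40],[0,0,0.212,0,0,0,40],[0,0,0.212,0,0,0,40],[0,0,0.212,0,0,0,40]]
  ]
}}

```text
time: 31.88
tool_pos: [0.5406, -0.0765, 0.1395]
tcp_rot: [-2.741, -1.532, 0.001]
wrist_force: [0.1, 0.2, -0.3]
width: 0.466
grip_force: 0.0
```

{"name": "play_rows", "arguments": {
  "moves": [
    [[0,0,0,0.278,-0.16,0,40],[0,0,0,0.278,-0.16,0,40],[0,0,0,0.278,-0.16,0,40],[0,0,0,0.278,-0.16,0,40],[0,0,0,0.278,-0.16,0,40]]
  ]
}}

```text
time: 32.3
tool_pos: [0.5441, 0.0851, 0.1397]
tcp_rot: [-2.738, -1.539, 0.001]
wrist_force: [1.4, 0.3, 0.5]
width: 0.469
grip_force: 0.0
```

{"name": "play_rows", "arguments": {
  "moves": [
    [[0,0,0,0.278,-0.16,0,40],[0,0,0,0,0,0,40],[0,0,0,0,0,0,40]]
  ]
}}

```text
time: 32.55
tool_pos: [0.5449, 0.1171, 0.1396]
tcp_rot: [-2.735, -1.544, 0.001]
wrist_force: [0.2, -0.5, 0.6]
width: 0.466
grip_force: 0.0
```

```bash
python3 -c "
from h import *
nav(.5453,.1133,.030,58.5)"
```

```text
psi 58.9 az 0.014 shift [-0.029  0.024  1.096] tilt [-0.001  0.    -1.   ] w 0.466 F [ 0.2 -0.5  0.6]
```

{"name": "play_rows", "arguments": {
  "moves": [
    [[0,0,0,-0.029,0.024,0.3,40],[0,0,0,0,0,0.3,40],[0,0,0,0,0,0.25,40],[0,0,0,0,0,0.12,40],[0,0,0,0,0,0.12,40]]
  ]
}}

```text
time: 32.97
tool_pos: [0.545, 0.1098, 0.0295]
tcp_rot: [-2.739, -1.537, 0.004]
wrist_force: [-0.5, -0.9, 0.3]
width: 0.469
grip_force: 0.0
```

{"name": "play_rows", "arguments": {
  "moves": [
    [[0,0,0,0,0,0,40],[0,0,0,0,0,0,0],[0,0,0,0,0,0,0],[0,0,0,0,0,0,0],[0,0,0,0,0,0,0]]
  ]
}}

```text
time: 33.38
tool_pos: [0.5441, 0.1106, 0.0324]
tcp_rot: [-2.738, -1.536, 0.006]
wrist_force: [-7.6, 0.4, 3.6]
width: 0.156
grip_force: 40.3
```

{"name": "play_rows", "arguments": {
  "moves": [
    [[0,0,0,0,0,0,0],[0,0,-0.24,0,0,0,0],[0,0,-0.24,0,0,0,0],[0,0,-0.24,0,0,0,0],[0,0,-0.24,0,0,0,0]]
  ]
}}

```text
time: 33.8
tool_pos: [0.5448, 0.1105, 0.0323]
tcp_rot: [-2.288, -2.15, 0.003]
wrist_force: [-5.1, 0.7, 1.6]
width: 0.155
grip_force: 39.8
```

{"name": "play_rows", "arguments": {
  "moves": [
    [[0,0,-0.24,0,0,0,0],[0,0,-0.24,0,0,0,0],[0,0,-0.24,0,0,0,0],[0,0,-0.24,0,0,0,0],[0,0,0,0,0,0,0]]
  ]
}}

```text
time: 34.22
tool_pos: [0.5455, 0.1107, 0.0323]
tcp_rot: [-1.716, -2.63, 0.001]
wrist_force: [-5.4, 1.1, 1.2]
width: 0.156
grip_force: 39.9
```

{"name": "play_rows", "arguments": {
  "moves": [
    [[0,0,0,-0.018,-0.008,0,0],[0,0,0,-0.018,-0.008,0,0],[0,0,0,-0.018,-0.008,0,0],[0,0,0,0,0,0,0]]
  ]
}}

```text
time: 34.55
tool_pos: [0.5454, 0.1046, 0.0323]
tcp_rot: [-1.724, -2.624, 0.001]
wrist_force: [-6.4, 0.4, 3.5]
width: 0.157
grip_force: 40.1
```

{"name": "play_rows", "arguments": {
  "moves": [
    [[0,0,0,-0.018,-0.008,0,0],[0,0,0,-0.018,-0.008,0,0],[0,0,0,0,0,0,0]]
  ]
}}

```text
time: 34.8
tool_pos: [0.5453, 0.1009, 0.0322]
tcp_rot: [-1.724, -2.624, 0.0]
wrist_force: [-5.7, 1.9, 1.5]
width: 0.151
grip_force: 40.1
```

```bash
cat >> h.py <<'E'
def front(f):
    c=snap('top',f);P=cloud(c);Z=P[...,2];H,S,V=masks(c)
    red=((H<8)|(H>172))&(S>130)
    m=red&(Z>.085)&(Z<.103)&(abs(P[...,1]+.03)<.06)&(abs(P[...,0]-.545)<.11);print('front',m.sum(),topbox(P,m))
E
python3 -c "
from h import *
front('t18'); nav(.545,.09,.032)"
```

```text
front 175 ((538.595458984375, -41.86995315551758), (13.243185043334961, 186.611328125), 88.60584259033203)
psi 113.37 az 0.0 shift [-0.099 -0.046  0.002] tilt [-0.002  0.001 -1.   ] w 0.153 F [-5.4  1.1  2.6]
```

{"name": "play_rows", "arguments": {
  "moves": [
    [[0,0,0,-0.018,-0.008,0,0],[0,0,0,-0.018,-0.008,0,0],[0,0,0,0,0,0,0]]
  ]
}}

```text
time: 35.1
tool_pos: [0.5453, 0.0989, 0.0323]
tcp_rot: [-1.725, -2.621, -0.004]
wrist_force: [-5.1, 8.5, 2.7]
width: 0.154
grip_force: 39.9
```

{"name": "play_rows", "arguments": {
  "moves": [
    [[0,0,0,-0.018,-0.008,0,0],[0,0,0,0,0,0,0],[0,0,0,0,0,0,0]]
  ]
}}

```text
time: 35.35
tool_pos: [0.5453, 0.0988, 0.0322]
tcp_rot: [-1.725, -2.62, -0.008]
wrist_force: [-7.0, 14.0, 1.0]
width: 0.156
grip_force: 39.9
```

{"name": "play_rows", "arguments": {
  "moves": [
    [[0,0,0,-0.018,-0.008,0,0],[0,0,0,0,0,0,0],[0,0,0,0,0,0,0]]
  ]
}}

```text
time: 35.6
tool_pos: [0.5453, 0.0988, 0.0323]
tcp_rot: [-1.725, -2.618, -0.012]
wrist_force: [-5.3, 20.9, 0.5]
width: 0.156
grip_force: 39.8
```

```bash
python3 -c "
from h import *
front('t19')"
```

```text
front 174 ((540.3974609375, -41.561683654785156), (13.98182487487793, 184.2143096923828), 88.64971923828125)
```

Contact with the end stop gave 21 N and closed the gap. I'll ease the load and tighten.

{"name": "play_rows", "arguments": {
  "moves": [
    [[0,0,0,0.027,0.012,0,0],[0,0,0.24,0,0,0,0],[0,0,0.24,0,0,0,0],[0,0,0.24,0,0,0,0],[0,0,0.24,0,0,0,0]]
  ]
}}

```text
time: 36.07
tool_pos: [0.5446, 0.0988, 0.0322]
tcp_rot: [-2.303, -2.129, -0.002]
wrist_force: [-8.9, 11.0, 4.5]
width: 0.155
grip_force: 40.4
```

{"name": "play_rows", "arguments": {
  "moves": [
    [[0,0,0.24,0,0,0,0],[0,0,0.24,0,0,0,0],[0,0,0.24,0,0,0,0],[0,0,0.24,0,0,0,0],[0,0,0.2,0,0,0,0]]
  ]
}}

```text
time: 36.48
tool_pos: [0.5438, 0.099, 0.0323]
tcp_rot: [-2.815, -1.381, 0.003]
wrist_force: [-10.4, 12.3, 5.7]
width: 0.155
grip_force: 40.8
```

{"name": "play_rows", "arguments": {
  "moves": [
    [[0,0,0,0,0,0,0],[0,0,0,0,0,0,0],[0,0,0,0,0,0,40],[0,0,0,0,0,0,40],[0,0,0,0,0,-0.2,40]]
  ]
}}

```text
time: 36.9
tool_pos: [0.5443, 0.0951, 0.049]
tcp_rot: [-2.814, -1.395, 0.006]
wrist_force: [-0.9, 0.7, -0.5]
width: 0.466
grip_force: 0.0
```

{"name": "play_rows", "arguments": {
  "moves": [
    [[0,0,0,0,0,-0.3,40],[0,0,0,0,0,-0.3,40],[0,0,0,0,0,-0.3,0],[0,0,-0.246,0,0,0,0],[0,0,-0.246,0,0,0,0]]
  ]
}}

```text
time: 37.32
tool_pos: [0.5503, 0.0955, 0.1462]
tcp_rot: [2.613, 1.734, 0.013]
wrist_force: [-0.0, 0.9, -0.9]
width: 0.051
grip_force: 0.0
```

{"name": "play_rows", "arguments": {
  "moves": [
    [[0,0,-0.246,0,0,0,0],[0,0,-0.246,0,0,0,0],[0,0,-0.246,0,0,0,0],[0,0,0,-0.29,0.01,0,0],[0,0,0,-0.29,0.01,0,0]]
  ]
}}

```text
time: 37.73
tool_pos: [0.5479, 0.0375, 0.1428]
tcp_rot: [2.255, 2.183, 0.004]
wrist_force: [1.3, 0.1, -1.3]
width: -0.0
grip_force: 0.0
```

{"name": "play_rows", "arguments": {
  "moves": [
    [[0,0,0,-0.29,0.01,0,0],[0,0,0,-0.29,0.01,0,0],[0,0,0,-0.29,0.01,0,0],[0,0,0,-0.29,0.01,0,0],[0,0,0,0,0,0,0]]
  ]
}}

```text
time: 38.15
tool_pos: [0.5479, -0.0839, 0.1428]
tcp_rot: [2.261, 2.174, 0.0]
wrist_force: [-0.7, 0.1, 0.0]
width: 0.001
grip_force: 0.0
```

Run:
```python
from h import *
c=snap('wrist','w20');P=cloud(c);Z=P[...,2];Z[c['depth']==0]=-1;H,S,V=masks(c)
red=((H<8)|(H>172))&(S>130)
m=red&(Z>.091)&(Z<.1);print('front',m.sum(),topbox(P,m))
m=~red&(Z>.074)&(Z<.085)&(abs(P[...,0]-.543)<.034)&(P[...,1]<.08)&(P[...,1]>-.04);print('tins',topbox(P,m))
m=(Z>.058)&(Z<.067)&(P[...,1]>.045)&(P[...,1]<.1)&(abs(P[...,0]-.545)<.05);print('stop',m.sum() and topbox(P,m))
m=(Z>.081)&(Z<.09)&(np.hypot(P[...,0]-.545,P[...,1]-.101)<.032);print('knob',m.sum() and topbox(P,m))
nav(.541,-.085,.038,89)
```

```text
front 4357 ((541.63671875, -43.729942321777344), (15.350492477416992, 188.3656463623047), 88.91545867919922)
tins ((543.5205688476562, 9.999763488769531), (92.05581665039062, 60.16291427612305), 88.12037658691406)
stop ((545.03125, 59.55796813964844), (8.72848129272461, 99.93213653564453), 89.09883117675781)
knob 0
psi 87.76 az -0.043 shift [-0.033 -0.07   1.046] tilt [ 0.003 -0.002 -1.   ] w -0.004 F [ 0.6  0.4 -0.9]
```

View pics/w20.png

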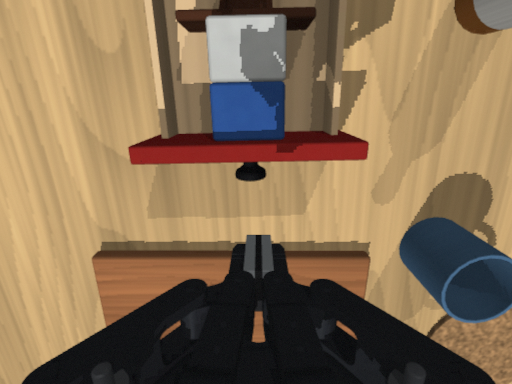

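The wrist view shows white at (247,48) and blue at (247,110) touching each other, the front edge at (250,145) and the stop at (247,18). The measurements agree: the row runs from -36 to 56 mm, the front is at -36 and the stop at 55. Now I'll shut the drawer, pushing on the panel above the pull.

{"name": "play_rows", "arguments": {
  "moves": [
    [[0,0,-0.043,-0.18,-0.07,0,0],[0,0,0,0,0,0.3,0],[0,0,0,0,0,0.3,0],[0,0,0,0,0,0.25,0],[0,0,0,0,0,0.18,0]]
  ]
}}

```text
time: 38.62
tool_pos: [0.5383, -0.0956, 0.0367]
tcp_rot: [-2.235, -2.207, 0.0]
wrist_force: [-0.3, -0.2, -0.0]
width: 0.001
grip_force: 0.0
```

{"name": "play_rows", "arguments": {
  "moves": [
    [[0,0,0,0,0,0,0],[0,0,0,0,0,0,0],[0,0,0,0,0,0,0]]
  ]
}}

```text
time: 38.87
tool_pos: [0.5405, -0.0961, 0.0399]
tcp_rot: [2.233, 2.207, 0.002]
wrist_force: [0.2, -0.1, -0.4]
width: 0.001
grip_force: 0.0
```

{"name": "play_rows", "arguments": {
  "moves": [
    [[0,0,0,0.1,0,0,0],[0,0,0,0.1,0,0,0],[0,0,0,0.1,0,0,0],[0,0,0,0.08,0,0,0],[0,0,0,0.08,0,0,0]]
  ]
}}

```text
time: 39.28
tool_pos: [0.5404, -0.0495, 0.0394]
tcp_rot: [2.231, 2.208, 0.001]
wrist_force: [0.5, -2.4, 0.4]
width: 0.0
grip_force: 1.3
```

```bash
python3 -c "
from h import *
nav(.546,.24,.04,89)"
```

```text
psi 89.39 az 0.014 shift [ 2.896  0.005 -0.009] tilt [ 0.002 -0.001 -1.   ] w 0.0 F [ 0.5 -2.4  0.4]
```

{"name": "play_rows", "arguments": {
  "moves": [
    [[0,0,0,0.12,0,0,0],[0,0,0,0.12,0,0,0],[0,0,0,0.12,0,0,0],[0,0,0,0.12,0,0,0],[0,0,0,0.12,0,0,0]]
  ]
}}

```text
time: 39.7
tool_pos: [0.5401, 0.0111, 0.0383]
tcp_rot: [2.234, 2.209, 0.0]
wrist_force: [1.6, -3.0, 1.1]
width: 0.001
grip_force: 1.4
```

{"name": "play_rows", "arguments": {
  "moves": [
    [[0,0,0,0.12,0,0,0],[0,0,0,0.12,0,0,0],[0,0,0,0.12,0,0,0],[0,0,0,0.12,0,0,0],[0,0,0,0.12,0,0,0]]
  ]
}}

```text
time: 40.12
tool_pos: [0.5406, 0.071, 0.0382]
tcp_rot: [-2.234, -2.209, 0.0]
wrist_force: [2.2, -3.1, -0.4]
width: -0.002
grip_force: 1.4
```

{"name": "play_rows", "arguments": {
  "moves": [
    [[0,0,0,0.12,0,0,0],[0,0,0,0.12,0,0,0],[0,0,0,0.12,0,0,0],[0,0,0,0.12,0,0,0],[0,0,0,0.12,0,0,0]]
  ]
}}

```text
time: 40.53
tool_pos: [0.5413, 0.1309, 0.0382]
tcp_rot: [-2.234, -2.209, 0.0]
wrist_force: [2.2, -3.2, 0.3]
width: -0.001
grip_force: 1.4
```

{"name": "play_rows", "arguments": {
  "moves": [
    [[0,0,0,0.12,0,0,0],[0,0,0,0.12,0,0,0],[0,0,0,0.12,0,0,0],[0,0,0,0.12,0,0,0],[0,0,0,0.12,0,0,0]]
  ]
}}

```text
time: 40.95
tool_pos: [0.542, 0.1909, 0.0382]
tcp_rot: [-2.234, -2.209, 0.0]
wrist_force: [2.6, -2.9, -0.7]
width: 0.0
grip_force: 1.4
```

{"name": "play_rows", "arguments": {
  "moves": [
    [[0,0,0,0.1,0,0,0],[0,0,0,0.1,0,0,0],[0,0,0,0.08,0,0,0],[0,0,0,0.05,0,0,0],[0,0,0,0.05,0,0,0]]
  ]
}}

```text
time: 41.37
tool_pos: [0.5422, 0.2283, 0.0382]
tcp_rot: [-2.234, -2.209, 0.001]
wrist_force: [0.7, -2.6, 1.4]
width: -0.001
grip_force: 1.2
```

{"name": "play_rows", "arguments": {
  "moves": [
    [[0,0,0,0.05,0,0,0],[0,0,0,0.05,0,0,0],[0,0,0,0.04,0,0,0],[0,0,0,0,0,0,0]]
  ]
}}

```text
time: 41.7
tool_pos: [0.5425, 0.2427, 0.0382]
tcp_rot: [-2.234, -2.208, -0.001]
wrist_force: [-0.8, 0.3, -0.4]
width: 0.001
grip_force: 0.0
```

{"name": "play_rows", "arguments": {
  "moves": [
    [[0,0,0,0.04,0,0,0],[0,0,0,0.04,0,0,0],[0,0,0,0,0,0,0]]
  ]
}}

```text
time: 41.95
tool_pos: [0.5427, 0.2506, 0.0382]
tcp_rot: [-2.234, -2.208, -0.001]
wrist_force: [-0.1, -0.7, 0.5]
width: 0.003
grip_force: 0.0
```

{"name": "play_rows", "arguments": {
  "moves": [
    [[0,0,0,0.03,0,0,0],[0,0,0,0.03,0,0,0],[0,0,0,0,0,0,0]]
  ]
}}

```text
time: 42.2
tool_pos: [0.5429, 0.2564, 0.0382]
tcp_rot: [-2.234, -2.208, -0.001]
wrist_force: [-0.5, 0.5, -0.0]
width: -0.007
grip_force: 0.0
```

{"name": "play_rows", "arguments": {
  "moves": [
    [[0,0,0,0.02,0,0,0],[0,0,0,0,0,0,0]]
  ]
}}

```text
time: 42.37
tool_pos: [0.5429, 0.2581, 0.0383]
tcp_rot: [-2.234, -2.209, -0.0]
wrist_force: [-0.2, 0.4, 0.0]
width: 0.002
grip_force: 0.1
```

{"name": "play_rows", "arguments": {
  "moves": [
    [[0,0,0,0.02,0,0,0],[0,0,0,0,0,0,0]]
  ]
}}

```text
time: 42.53
tool_pos: [0.5429, 0.2583, 0.0383]
tcp_rot: [2.232, 2.208, -0.004]
wrist_force: [1.0, -5.9, 2.8]
width: 0.003
grip_force: 3.2
```

{"name": "play_rows", "arguments": {
  "moves": [
    [[0,0,0,0.02,0,0,0],[0,0,0,0,0,0,0],[0,0,0,-0.1,0,0,0],[0,0,0,-0.3,0,0,0],[0,0,0,-0.3,0,0,0]]
  ]
}}

```text
time: 42.95
tool_pos: [0.5424, 0.1922, 0.0385]
tcp_rot: [-2.232, -2.211, -0.002]
wrist_force: [1.0, -1.1, -0.0]
width: -0.001
grip_force: 0.0
```

{"name": "play_rows", "arguments": {
  "moves": [
    [[0,0,0,0,0,-0.3,0],[0,0,0,0,0,-0.3,0],[0,0,0,-0.3,0,-0.2,0],[0,0,0,0,0,0,0],[0,0,0,0,0,0,0]]
  ]
}}

```text
time: 43.37
tool_pos: [0.5433, 0.1616, 0.1202]
tcp_rot: [2.235, 2.205, 0.006]
wrist_force: [-0.6, 0.1, -0.4]
width: -0.002
grip_force: 0.0
```

Run:
```python
from h import *
c=snap('wrist','w22');P=cloud(c);Z=P[...,2];Z[c['depth']==0]=-1;H,S,V=masks(c)
red=((H<8)|(H>172))&(S>130)
m=red&(Z>.09)&(Z<.1)&(P[...,1]>.2);print('front',m.sum(),topbox(P,m))
m=(Z>.1)&(Z<.11)&(abs(P[...,0]-.545)<.09)&(P[...,1]<.4);print('chest front y',np.percentile(P[m][:,1],1))
c=snap('top','t22');P=cloud(c);Z=P[...,2].copy();Z[c['depth']==0]=-1
for n,r in dict(mug=(280,310,118,150),oil=(205,240,100,145),mill=(98,128,228,255)).items():
    m=np.zeros(Z.shape,bool);m[r[2]:r[3],r[0]:r[1]]=1;m&=(Z>.03)&(Z<.3);print(n,topbox(P,m)[0])
print(bot.read_state()['wrist_force'],bot.read_state()['time'])
```

```text
front 7940 ((547.6812133789062, 276.1759338378906), (15.967812538146973, 189.42088317871094), 88.67044067382812)
chest front y 0.2826802743086779
mug (774.0762939453125, -186.12692260742188)
oil (766.7345581054688, 79.9570541381836)
mill (331.9738464355469, 444.4668273925781)
[1.00587132 0.03754047 0.05396799] 43.4667
```

View pics/w22.png

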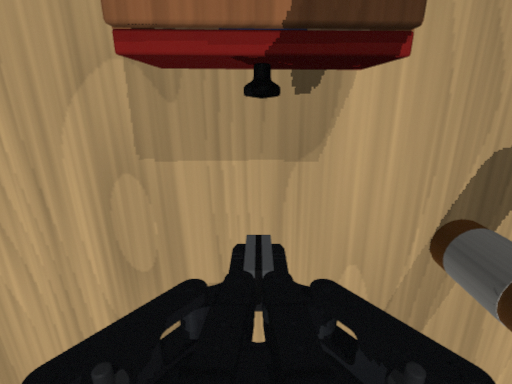

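The wrist view shows the red front at (262,48) flush with the chest at (262,12), with the inner face at y = 0.284 where the chest mouth is. The gripper is clear, and the mug, bottle and mill are where they started. Handing in.

```bash
python3 -c "
from workcell import bot
print(bot.finish_job())"
```

```text
the job is handed in; nothing more can be done
None
```

Job handed in after about 43 s of robot time: the blue and white tins (the only two on the board) stand snug between the drawer front and the stop, the knob is turned to about 1.2 rad by my estimate, the drawer is shut, and the mug, bottle and mill have not moved; the hand-in returned no verdict.

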